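# Close the enamel storage dishes with their lids

## Robot

A 6-joint arm with a two-finger parallel gripper is mounted at the origin on the work surface. World frame = base frame: x ahead of the robot, y to its left, z up, the work surface at z = 0. Lengths are in m, angles in degrees, forces in N, time in s.
With the tool pointing down it reaches from about 0.3 to 0.75 m from the base axis. Payload 8.5 kg.
Tool frame: the origin (TCP) lies midway between the tips of the shut fingers; the grasp point (between the pads) lies 19 mm behind it; z points along the fingers, y is the direction in which the jaws open and shut (so a half turn about z gives the same grasp; the last joint's range is limited). The gripper opens to 85 mm and grips with 20 to 120 N. Pads are 22 mm wide; open, the fingers measure 114 mm over their backs; the gripper's body (76 mm by 85 mm) begins 54 mm behind the grasp point. The pads swing forward as they close: fully open they stand 13 mm farther back than shut.
Start: joints at [-80.69, 21.807, 74.336, -0, 83.858, -12.336], TCP at [0.203, -0.511, 0.231] pointing down, gripper open.
Joint ranges: [-178.18, 178.18], [-50.72, 133.34], [12.68, 142.11], [-81.47, 261.47], [9.98, 163.14], [-165.26, 165.26]. Speed limits (degrees/s): [136.94, 136.94, 180, 180, 180, 180].

## Interface

Orientations are given as a 3x3 rotation matrix whose columns are the frame's x, y, z axes.
In Python, from rig import status, eyes, env gives the robot as it stands. The module is installed in compiled form; this text tells all that it offers.
- The arm moves only by the tool play_rows, never from a script. Its argument "targets" is text: rows parted by semicolons, each of 5 numbers parted by spaces: the shift along the tool's x, y, z in m, then the turn about the tool's z in rad, then the closure, from 0 (fully open) to 1 (shut). A call has 1 to 5 rows; each row is the pose to reach, as a shift and turn from the pose commanded when the call began, along the tool's axes at that moment; what a row does not reach only later rows make up. A row lasts 1/10 s, in which the tool goes at most 50 mm and 8.59 degrees, less where a joint would pass 70% of its speed; a pose out of reach is approached as far as the arm can. A call with a gripper value outside its range is refused whole. The fingers move at their own pace and stop on an object; "force" is the grip in N (left out, the last holds). Time passes only in rows, so rows that repeat a pose let the fingers close. It gives the time, the measured TCP pose, the force and the opening at its end, in the units of the state.
- status.observe(): the state, without advancing time (a new reading comes with each control period).
- eyes.get_image(name): name is "scene" or "top" or "wrist"; returns a dict with "pixels" (384x512x3 uint8, red, green, blue), "range_z" (384x512 float32, m along the optical axis (not along the pixel's ray), 0 where there is no reading), "mtx" (3x3 intrinsics, pixels), "world_to_cam" (4x4, takes a point from world to camera coordinates); the wrist camera has in their place "T_tool_cam" (4x4, takes a point from camera to tool coordinates, whose origin is the TCP and whose axes are the flange's). Camera axes: x right, y up, looking along -z (the intrinsics and any distortion apply to the point x, -y, -z); pixel columns grow to the right and rows downward; lengths in m; the calibration is good to about 2 mm. A picture is of the moment at which its call begins: read the wrist's pose just before it.
- env.close_job(): hands the job in, once; it reports no verdict.
The state is a dict: "time_s": time; "q": joint angles; "qvel": joint speeds; "joint_efforts": joint torques, N m; "position": TCP position; "tool_rot": TCP orientation; "ft_force": force on the tool from outside, world axes, zero at the start; "wrist_torque": the same for the moment, N m; "grip_width": finger opening in m.
Only numpy, scipy, OpenCV 4.12 (cv2) and the standard library are available. Lean on these libraries where they do the work, as an engineer would, in place of code of your own. Each camera call takes 0.05 s, during which the arm holds its last target.

## Task

Close the four washed enamel storage dishes so they can go back to the store: put each lid, grip up, on the dish of its own shape and size, lined up and fully down on the rim. The small oblong lid has dropped into the large oblong dish and is jammed askew in there, so free that one before you close the large dish. Leave the dishes standing where they are.

Things in the scene. Friction and masses are not known exactly. Their poses are not given: they have to be found in the camera images.
- dish_large: Large oblong dish, 104 x 160 mm outside, open on top, white enamel, dark blue rim, 65 high, walls and floor 4 thick, free-standing. Origin: centre of its underside, z up. x across it (104), y along it (160). The small lid is jammed in it at the start. With its lid fully down the lid's origin is 59 above this one.
- dish_small: Small oblong dish, 104 x 72 mm outside, open on top, white enamel, dark blue rim, 60 high, walls and floor 4 thick, free-standing. Origin: centre of its underside, z up. x along the 104, y along the 72. With its lid fully down the lid's origin is 54 above this one.
- dish_round: Round dish, 120 mm outside diameter, open on top, white enamel, dark blue rim, 70 high, walls and floor 4 thick, free-standing. Origin: centre of its underside, z up. With its lid fully down the lid's origin is 64 above this one.
- dish_square: Square dish, 112 x 112 mm outside, open on top, white enamel, dark blue rim, 70 high, walls and floor 4 thick, free-standing. Origin: centre of its underside, z up. x and y along its sides. With its lid fully down the lid's origin is 64 above this one.
- lid_large: Large oblong lid, 104 (x) x 160 mm (y), white, blue edge, 0.2 kg, flat on the bench. Plate 3 thick; below it a locating step 86 x 142, 6 high, with 5 mm play all round in its dish. Origin: centre of the step's underside (plate from 6 to 9 above), z out of its top. Centred wooden bar grip 40 (x) x 18 mm (y) on thin posts, 16 to 34 above the plate; take it across its 18.
- lid_small: Small oblong lid, 104 (x) x 72 mm (y), white, blue edge, 0.11 kg, jammed in the large dish, grip up, tilted 24 deg: 104 wedged across it, -x edge low on the floor; lift it out by the grip, 45 free on both y sides. Plate 3 thick on a step 86 x 54 x 6, 5 play in its dish. Origin: centre of step's underside, z out of its top. Wooden grip 40 (x) x 18 (y), 16 to 34 above plate; take it across its 18.
- lid_round: Round lid, 120 mm diameter, white, blue edge, 0.15 kg, flat on the bench. Plate 3 thick; below it a locating step 102 in diameter, 6 high, with 5 mm play all round in its dish. Origin: centre of the step's underside (plate from 6 to 9 above), z out of its top. Centred round wooden knob, 28 in diameter, on a thin stem, 14 to 34 above the plate.
- lid_square: Square lid, 112 x 112 mm, white, blue edge, 0.16 kg, flat on the bench; fits in any quarter turn. Plate 3 thick; below it a locating step 94 x 94, 6 high, with 5 mm play all round in its dish. Origin: centre of the step's underside (plate from 6 to 9 above), z out of its top. Centred wooden bar grip 40 (x) x 18 mm (y) on thin posts, 16 to 34 above the plate; take it across its 18.
Things that resemble listed ones, but are neither listed nor needed, are in the scene too. Leave any orange or red look-alike of the lid_square alone.

How it is judged (in metres and radians):
At the end, for the whole second after the job is handed in: Each lid sits on its own dish: centred within 10 mm, height within 3 mm of fully down, level within 3 degrees, sides parallel within 10 degrees (square: any quarter turn, round: any way); each dish within 40 mm of where it stood; all upright and at rest (horizontal distance between lid_large and dish_large below 0.01 m and z of lid_large in the frame of dish_large between 0.056 and 0.062 m and angle between each of lid_large, dish_large, lid_small, dish_small, lid_round, dish_round, lid_square, dish_square's own z axis and vertical below 0.06 rad and distance of each of dish_large, dish_small, dish_round, dish_square from where it was at the start of the episode below 0.04 m and linear speed of each of lid_large, dish_large, lid_small, dish_small, lid_round, dish_round, lid_square, dish_square below 0.02 m/s and angle between the x axis of lid_large and the x axis of dish_large, either way round below 0.18 rad and horizontal distance between lid_small and dish_small below 0.01 m and z of lid_small in the frame of dish_small between 0.051 and 0.057 m and angle between the x axis of lid_small and the x axis of dish_small, either way round below 0.18 rad and horizontal distance between lid_round and dish_round below 0.01 m and z of lid_round in the frame of dish_round between 0.061 and 0.067 m and horizontal distance between lid_square and dish_square below 0.01 m and z of lid_square in the frame of dish_square between 0.061 and 0.067 m and (angle between the x axis of lid_square and the x axis of dish_square, either way round below 0.18 rad or angle between the x axis of lid_square and the y axis of dish_square, either way round below 0.18 rad)); the robot touches nothing.
It also fails if it takes over 109 s, if anything falls off the work surface, if the arm or the gripper's body presses on something with over 40 N, if the wrist force passes 120 N, or if a joint passes its speed limit or range.

## Working session

There is one attempt and no reset: what is moved stays moved. The work goes in short steps, Python scripts to look and compute and a tool call to move; the robot and the scene stay as the last step left them, time stands still between calls to the robot, and variables do not carry over. Pictures are saved under pics/ and viewed, and the job is handed in when it is done.

Besides the shell and the picture viewer there is one more tool, called after "Call:" as name(argument=value, ...), one argument or row to a line, values as JSON. play_rows: Moves the arm, as the interface text tells. Its arguments: {"type":"object","properties":{"targets":{"type":"string"},"force":{"type":"number"}},"required":["targets"]}

```bash
mkdir -p pics; cat > h.py <<'E'
import numpy as np, cv2
from rig import status, eyes, env
def grab(n,tag):
    im=eyes.get_image(n); np.savez(f'pics/{tag}.npz',**{k:np.array(v) for k,v in im.items()})
    cv2.imwrite(f'pics/{tag}.png',cv2.resize(im['pixels'][:,:,::-1],None,fx=1.5,fy=1.5,interpolation=cv2.INTER_CUBIC)); return im
E
python3 - <<'E'
from h import *
s=status.observe(); print(s)
for n in('scene','top','wrist'):
    im=grab(n,n+'0'); print(n,im['mtx'],im.get('world_to_cam',im.get('T_tool_cam')),im.keys())
E
```

```text
{'time_s': 0.0, 'q': array([-8.06905206e+01,  2.18419085e+01,  7.43850982e+01, -5.74289786e-05,
        8.38583264e+01, -1.23353316e+01]), 'qvel': array([-0.13829658,  0.0538145 , -0.00661758,  0.02628447,  0.10391947,
        0.10050902]), 'joint_efforts': array([ 5.42682358e-05, -4.48460019e+01, -2.31275564e+01, -1.58473849e-04,
        4.77497466e-03,  8.04373570e-06]), 'position': array([ 0.20282123, -0.51092048,  0.23070115]), 'tool_rot': array([[ 9.29488290e-01,  3.68851542e-01, -2.41910210e-04],
       [ 3.68851485e-01, -9.29487183e-01,  1.46956608e-03],
       [ 3.17199277e-04, -1.45517341e-03, -9.99998891e-01]]), 'ft_force': array([-0.24430207, -0.6842031 ,  0.44671002]), 'wrist_torque': array([-0.02646678,  0.05757047,  0.01777561]), 'grip_width': 0.08548235550850058}
scene [[421.47923411   0.         259.80431395]
 [  0.         421.47923411 189.43100745]
 [  0.           0.           1.        ]] [[ 7.96608991e-01  6.04493370e-01  1.37145703e-03 -3.66067429e-01]
 [-4.79375049e-01  6.30341108e-01  6.10630535e-01  1.90522530e-01]
 [ 3.68257624e-01 -4.87091217e-01  7.9191443
[... 294 characters left out ...]
.9999282   0.01067995 -0.01380749]
 [ 0.99810458 -0.00476896  0.06135548 -0.43388601]
 [-0.06130014  0.01099313  0.99805884 -1.31215055]
 [ 0.          0.          0.          1.        ]] dict_keys(['pixels', 'range_z', 'mtx', 'world_to_cam'])
wrist [[289.55472662   0.         259.94196792]
 [  0.         289.55472662 192.64215414]
 [  0.           0.           1.        ]] [[-5.46958529e-04  9.62455096e-01  2.71440397e-01  6.93534078e-02]
 [ 9.99999827e-01  4.67662772e-04  3.56815039e-04  4.64707457e-04]
 [ 2.16475884e-04  2.71440545e-01 -9.62455185e-01 -1.41602807e-01]
 [ 0.00000000e+00  0.00000000e+00  0.00000000e+00  1.00000000e+00]] dict_keys(['pixels', 'range_z', 'mtx', 'T_tool_cam'])
```

View pics/scene0.png

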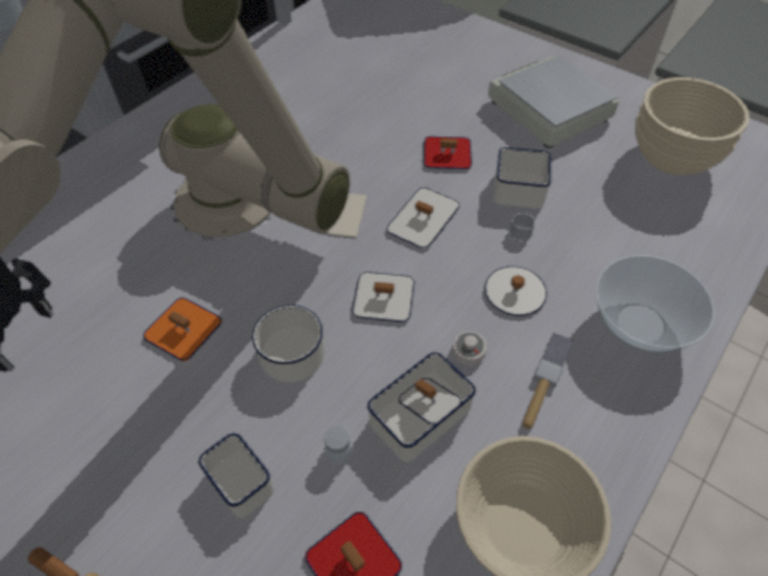

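View pics/top0.png

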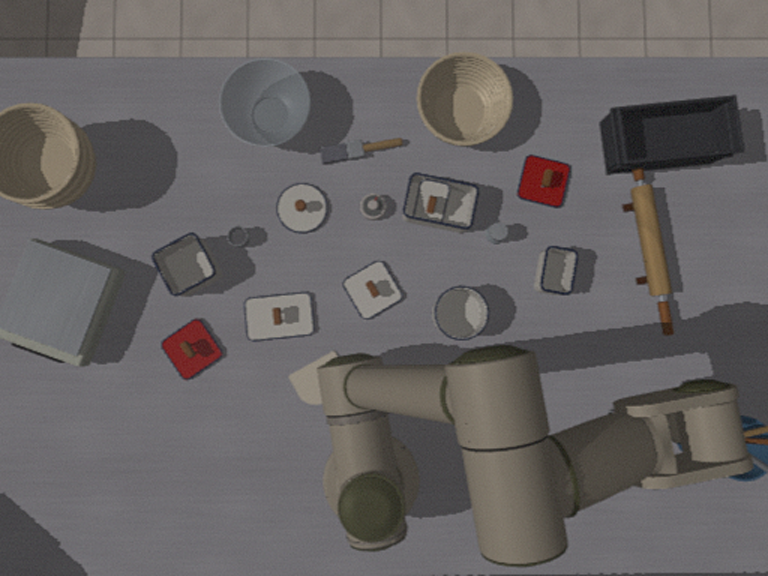

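View pics/wrist0.png

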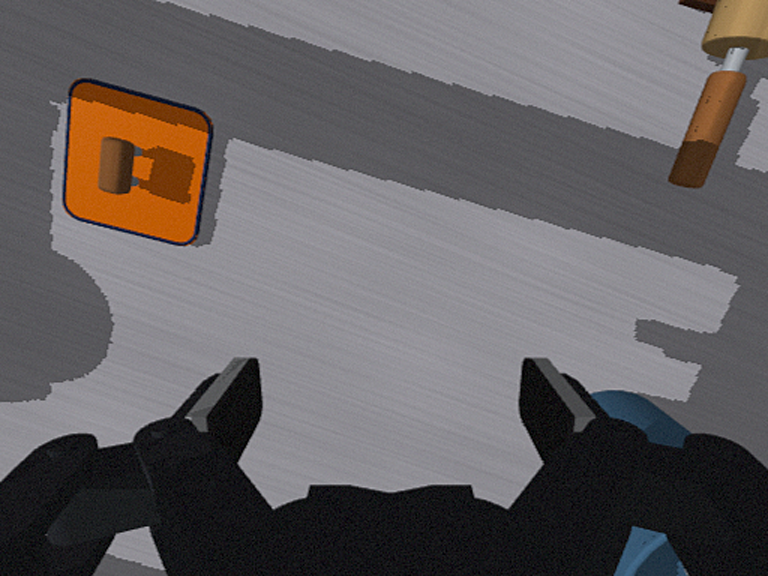

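The top view shows these items (1.5x pixels):
- **Large dish:** (441,201), with the small lid inside.
- **Round dish:** (462,312).
- **Small dish:** (558,270).
- **Square dish:** (184,264).
- **White lids:** round (302,208), square (373,290), large (280,317).
- **Look-alikes to leave alone:** red square-ish (192,349) and (545,181), plus an orange one that only the wrist view shows, at (140,160).

Next I'll measure coarse positions.

```bash
cat >> h.py <<'E'
def world_pts(im,T=None):
    """per-pixel world points from range; T = world<-cam"""
    z=np.array(im['range_z'],float); K=np.array(im['mtx'])
    if T is None: T=np.linalg.inv(im['world_to_cam'])
    v,u=np.mgrid[:z.shape[0],:z.shape[1]]
    X=(u-K[0,2])/K[0,0]*z; Y=-(v-K[1,2])/K[1,1]*z
    P=np.stack([X,Y,-z,np.ones_like(z)],-1)@T.T
    return P[...,:3], z>0
def wristT(im,s):
    A=np.eye(4);A[:3,:3]=s['tool_rot'];A[:3,3]=s['position']
    return A@im['T_tool_cam']
def rayplane(im,T,uv,h):
    K=np.array(im['mtx']);uv=np.atleast_2d(np.array(uv,float))
    d=np.stack([(uv[:,0]-K[0,2])/K[0,0],-(uv[:,1]-K[1,2])/K[1,1],-np.ones(len(uv))],1)@T[:3,:3].T
    o=T[:3,3]; return o+d*((h-o[2])/d[:,2])[:,None]
E
python3 - <<'E'
from h import *
im=dict(np.load('pics/top0.npz')); P,ok=world_pts(im)
S=np.load('pics/scene0.npz'); 
for n,(u,v),h in [('dl',(441,201),.065),('dr',(462,312),.07),('ds',(558,270),.06),('dq',(184,264),.07),('lr',(302,208),.009),('lq',(373,290),.009),('ll',(280,317),.009)]:
    u/=1.5;v/=1.5; w=32
    sl=np.s_[int(v)-w:int(v)+w,int(u)-w:int(u)+w]; p=P[sl];m=ok[sl]
    if h>.02: q=abs(p[...,2]-h)<.008
    else: q=(p[...,2]>.005)&(p[...,2]<.06)
    q=(q&m).astype(np.uint8)
    if n[0]=='d': q=cv2.morphologyEx(q,cv2.MORPH_CLOSE,np.ones((3,3)))
    c,l,st,ce=cv2.connectedComponentsWithStats(q); 
    big=1+np.argmax(st[1:,4]); pts=p[l==big]
    r=cv2.minAreaRect((pts[:,:2]*1000).astype(np.float32)); print(n,len(pts),np.round(r[0],1),np.round(r[1],1),round(r[2],1), 'z',np.round(np.percentile(pts[:,2],[5,50,95])*1000,1))
b=P[240,30];print('bench z',[np.round(P[y,x],3) for y,x in [(60,130),(170,300),(230,130)]])
# heights map of all things >15mm
pr=np.where(ok&(P[...,2]>.02)&(P[...,0]>.3),1,0).astype(np.uint8)
c,l,st,ce=cv2.connectedComponentsWithStats(pr)
for i in range(1,c):
    if st[i,4]>15:
        q=P[l==i]; print(np.round(np.median(q,0)[:2],3),'zmax',round(np.percentile(q[:,2],98),3),'ext',np.round(np.ptp(q,0)[:2],3),st[i,4])
E
```

```text
dl 291 [ 517.5 -129.6] [166.6 383.2] 75.7 z [58.7 64.2 69.6]
dr 213 [ 388.8 -134.9] [266.2 119.6] 89.5 z [64.8 70.1 74.5]
ds 193 [ 486.4 -435.1] [ 77.9 108.4] 79.4 z [53.9 59.5 64.1]
dq 263 [503.2 426.5] [117.2 117. ] 28.8 z [63.6 68.8 72.7]
lr 837 [644.5 164.7] [120.4 119.3] 73.7 z [ 5.7  9.2 38.3]
lq 914 [448.7  -2.5] [117.6 112.8] 30.0 z [ 5.9  9.3 39.9]
ll 1219 [384.4 218.3] [105.1 160.8] 5.6 z [ 5.8  9.5 37.2]
bench z [array([0.937, 0.424, 0.001]), array([ 0.529, -0.194,  0.002]), array([0.317, 0.413, 0.01 ])]
[ 0.926 -0.239] zmax 0.085 ext [0.22 0.22] 1900
[0.915 0.263] zmax 0.087 ext [0.208 0.207] 1846
[ 0.78  -0.675] zmax 0.124 ext [0.54  0.294] 5266
[0.746 0.742] zmax 0.143 ext [0.221 0.2  ] 3725
[0.781 0.029] zmax 0.024 ext [0.023 0.029] 23
[ 0.707 -0.417] zmax 0.049 ext [0.04  0.021] 64
[ 0.661 -0.153] zmax 0.069 ext [0.132 0.174] 913
[ 0.644 -0.007] zmax 0.042 ext [0.059 0.057] 221
[0.643 0.164] zmax 0.046 ext [0.025 0.025] 52
[ 0.576 -0.295] zmax 0.061 ext [0.042 0.04 ] 150
[0.574 0.312] zmax 0.039 ext [0.046 0.046] 50
[0.506 0.435] zmax 0.073 ext [0.144 0.141] 562
[0.421 0.707] zmax 0.077 ext [0.266 0.262] 4605
[ 0.488 -0.443] zmax 0.064 ext [0.112 0.088] 377
[ 0.447 -0.002] zmax 0.047 ext [0.038 0.031] 57
[ 0.39  -0.228] zmax 0.075 ext [0.12  0.123] 324
[0.384 0.217] zmax 0.048 ext [0.038 0.02 ] 66
[0.311 0.424] zmax 0.046 ext [0.028 0.031] 56
[ 0.313 -0.149] zmax 0.687 ext [0.032 0.112] 940
```

Call:
play_rows(
  targets="0.25 0.03 0 0 0;0.25 0.03 0 0 0;0.25 0.03 0 0 0;0.25 0.03 0 0 0;0.25 0.03 0 0 0",
  force=40,
)

```text
time_s: 0.65
position: [0.4464, -0.4464, 0.2311]
tool_rot: [[0.93, 0.369, -0.0], [0.369, -0.93, 0.0], [-0.0, -0.0, -1.0]]
ft_force: [-0.9, 0.3, -0.3]
grip_width: 0.0853
```

```bash
cat >> h.py <<'E'
def look(tag):
    s=status.observe(); im=eyes.get_image('wrist'); T=wristT(im,s)
    np.savez(f'pics/{tag}.npz',T=T,**{k:np.array(v) for k,v in im.items()})
    cv2.imwrite(f'pics/{tag}.png',cv2.resize(im['pixels'][:,:,::-1],None,fx=1.5,fy=1.5,interpolation=cv2.INTER_CUBIC)); return im,T,s
def go(x,y,z,yaw=None):
    s=status.observe();R=s['tool_rot'];d=R.T@(np.array([x,y,z])-s['position']);cur=np.degrees(np.arctan2(R[1,0],R[0,0]))
    t=0 if yaw is None else -np.radians((yaw-cur+90)%180-90)
    print('t',round(s['time_s'],2),'pos',np.round(s['position'],4),'yaw',round(cur,1),'q6',round(s['q'][5],1),'F',np.round(s['ft_force'],1),'w',round(s['grip_width'],4),'-> shift',np.round(d,4),'turn',round(t,3),'yawto',None if yaw is None else round(cur-np.degrees(t),1))
E
python3 - <<'E'
from h import *
look('w1');go(.486,-.437,.23)
E
```

```text
t 0.7 pos [ 0.4524 -0.4434  0.2305] yaw 21.9 q6 12.9 F [ 0.7  6.  -3. ] w 0.0856 -> shift [0.0336 0.0066 0.0006] turn 0 yawto None
```

View pics/w1.png

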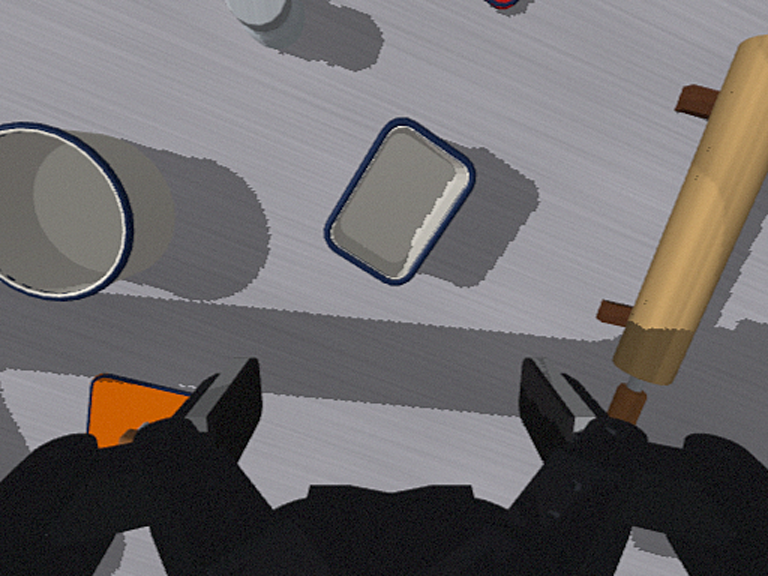

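The wrist view shows the small dish rim cleanly at (400,201). The round dish is cut off at the left edge. The arm was still settling when I took it, so I'll retake it and measure the rim with a blue mask.

```bash
cat >> h.py <<'E'
def bluerect(d,T,uv15,h,size=None,w=130,lo=25):
    """outer contour of dark-blue edge around pixel (1.5x coords); rays to plane h"""
    im=d['pixels'].astype(int);r,g,b=im[...,0],im[...,1],im[...,2]
    m=((b-r>lo)&(b-g>12)&(b<150)).astype(np.uint8)
    u,v=int(uv15[0]/1.5),int(uv15[1]/1.5)
    k=np.zeros_like(m);k[max(0,v-w):v+w,max(0,u-w):u+w]=1;m*=k
    m=cv2.morphologyEx(m,cv2.MORPH_CLOSE,np.ones((3,3)))
    cs,_=cv2.findContours(m,cv2.RETR_EXTERNAL,cv2.CHAIN_APPROX_NONE)
    cs=[c for c in cs if cv2.contourArea(cv2.convexHull(c))>300 and cv2.pointPolygonTest(cv2.convexHull(c),(float(u),float(v)),False)>0]
    if not cs: print('none');return
    c=max(cs,key=cv2.contourArea)
    pts=rayplane(d,T,c[:,0,:],h)[:,:2]*1000
    r=cv2.minAreaRect(pts.astype(np.float32)); e=cv2.fitEllipse(pts.astype(np.float32))
    print('rect',np.round(r[0],1),np.round(r[1],1),round(r[2],1),'| ell',np.round(e[0],1),np.round(e[1],1))
    return r
E
python3 - <<'E'
from h import *
im,T,s=look('w2');print(s['position'],abs(s['qvel']).max())
bluerect(im,T,(410,201),.06)
bluerect(im,T,(450,201),.06)
E
```

```text
[ 0.45239254 -0.44339662  0.23046876] 7.989291069888554
rect [ 488.4 -436. ] [ 74.4 106.2] 78.8 | ell [ 488.6 -436. ] [ 82.6 121.5]
rect [ 488.4 -436. ] [ 74.4 106.2] 78.8 | ell [ 488.6 -436. ] [ 82.6 121.5]
```

Call:
play_rows(
  targets="0.288 -0.2 0 0.55 0;0.288 -0.2 0 0.55 0;0.288 -0.2 0 0.55 0;0.288 -0.2 0 0.55 0;0.288 -0.2 0 0.55 0",
)

```text
time_s: 1.25
position: [0.58, -0.2426, 0.2312]
tool_rot: [[0.984, -0.176, -0.001], [-0.176, -0.984, 0.0], [-0.001, -0.0, -1.0]]
ft_force: [0.2, -0.4, -0.2]
grip_width: 0.0857
```

```bash
python3 - <<'E'
from h import *
go(.645,-.15,.23,-9.7)
E
```

```text
t 1.25 pos [ 0.58   -0.2426  0.2312] yaw -10.1 q6 66.6 F [ 0.2 -0.4 -0.2] w 0.0857 -> shift [ 0.0477 -0.1026  0.0012] turn -0.007 yawto -9.7
```

Call:
play_rows(
  targets="0.04 -0.095 0 0 0;0.04 -0.095 0 0 0;0.04 -0.095 0 0 0;0.04 -0.095 0 0 0",
)

```text
time_s: 1.65
position: [0.6355, -0.1565, 0.2309]
tool_rot: [[0.985, -0.17, -0.001], [-0.17, -0.985, -0.0], [-0.001, 0.0, -1.0]]
ft_force: [-0.4, -0.2, -0.4]
grip_width: 0.0854
```

```bash
python3 - <<'E'
from h import *
im,T,s=look('w3');print(s['position'],abs(s['qvel']).max())
P,ok=world_pts(im,T);np.save('pics/P3.npy',P)
E
```

```text
[ 0.63546061 -0.1565137   0.23086158] 2.7245138522981027
```

View pics/w3.png

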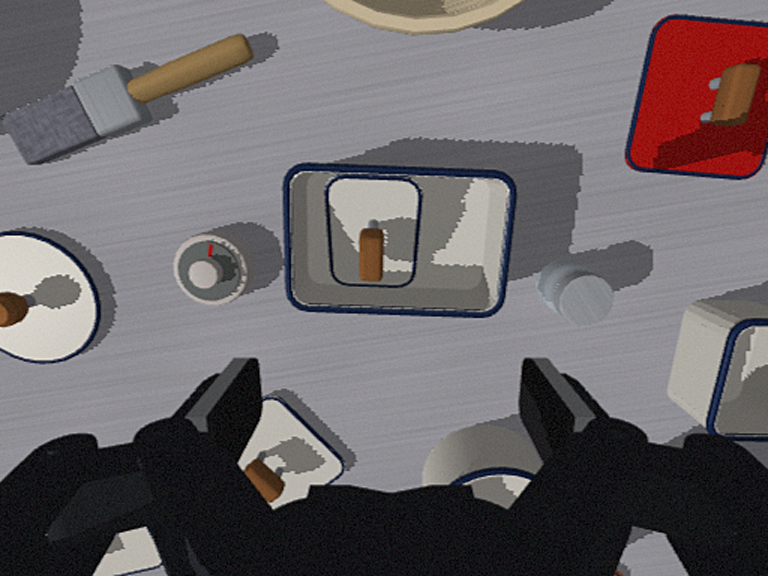

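The wrist view shows the large dish at (400,240). The small lid lies inside it with its bar grip at (371,255), leaning toward the near side, so the near edge is the low one. Now I'll measure the bar and rim.

```bash
cat >> h.py <<'E'
def bar(d,T,uv15,w=40,zmin=.02,vec=False):
    im=d['pixels']; hsv=cv2.cvtColor(im,cv2.COLOR_RGB2HSV)
    m=((hsv[...,0]<18)&(hsv[...,1]>110)&(hsv[...,2]>50)).astype(np.uint8)
    u,v=int(uv15[0]/1.5),int(uv15[1]/1.5)
    k=np.zeros_like(m);k[max(0,v-w):v+w,max(0,u-w):u+w]=1;m*=k
    c,l,st,ce=cv2.connectedComponentsWithStats(m)
    i=1+np.argmax(st[1:,4]); P,ok=world_pts(d,T); q=P[(l==i)&ok]
    z=np.percentile(q[:,2],[2,50,98]); 
    top=q[q[:,2]>z[1]-.012]
    r=cv2.minAreaRect((top[:,:2]*1000).astype(np.float32))
    ys,xs=np.where(l==i); rp=cv2.minAreaRect(np.stack([xs,ys],1).astype(np.float32))
    print('bar px',np.round(rp[0],1),np.round(rp[1],1),round(rp[2],1),'z',np.round(z*1000,1),'rect',np.round(r[0],1),np.round(r[1],1),round(r[2],1))
    return q
E
python3 - <<'E'
from h import *
d=dict(np.load('pics/w3.npz'));T=d['T']
bluerect(d,T,(450,240),.065)
q=bar(d,T,(371,255))
a=np.radians(-9.7);ex=np.array([np.cos(a),np.sin(a)]);ey=np.array([-ex[1],ex[0]])
t=q[:,:2]@ex; A=np.polyfit(t,q[:,2],1);print('slope deg',np.degrees(np.arctan(A[0])),'t range',np.percentile(t,[2,98]),'s',np.percentile(q[:,:2]@ey,[2,50,98]))
r=d['range_z'];P,ok=world_pts(d,T);print('large floor/inside heights',np.round(P[300//1:301,:1],3).ravel(), P[int(200/1.5),int(350/1.5)],P[int(275/1.5),int(350/1.5)])
bluerect(d,T,(20,330),.009)
E
```

```text
rect [ 650.6 -164.3] [161.4 106.5] 78.1 | ell [ 650.6 -164.2] [119.1 188.5]
bar px [247.5 169.5] [33. 15.] 90.0 z [52.6 60.9 67.1] rect [ 643.7 -143.8] [16.4 39.1] 78.2
slope deg 15.63098766474106 t range [0.63994761 0.67794603] s [-0.04092078 -0.03330661 -0.02525389]
large floor/inside heights [0.502 0.26  0.   ] [ 0.68547833 -0.13455239  0.04171382] [ 0.62208562 -0.11924432  0.01203247]
rect [641.8 140.4] [ 73.3 118.9] 77.1 | ell [646.6 162.6] [117.5 118.3]
```

```bash
python3 - <<'E'
from h import *
go(.6473,-.1445,.11,-11.9)
go(.6473,-.1445,.036,-11.9)
E
```

```text
t 1.7 pos [ 0.635  -0.1577  0.231 ] yaw -9.9 q6 75.6 F [-0.5 -1.1 -0.2] w 0.0855 -> shift [ 0.0099 -0.0152  0.121 ] turn 0.035 yawto -11.9
t 1.7 pos [ 0.635  -0.1577  0.231 ] yaw -9.9 q6 75.6 F [-0.5 -1.1 -0.2] w 0.0855 -> shift [ 0.01   -0.0152  0.195 ] turn 0.035 yawto -11.9
```

Call:
play_rows(
  targets="0.01 -0.015 0.04 0.035 0.5;0.01 -0.015 0.08 0.035 0.5;0.01 -0.015 0.12 0.035 0.5;0.01 -0.015 0.12 0.035 0.5;0.01 -0.015 0.12 0.035 0.5",
)

```text
time_s: 2.2
position: [0.6477, -0.1457, 0.1124]
tool_rot: [[0.978, -0.208, 0.0], [-0.208, -0.978, -0.0], [0.0, 0.0, -1.0]]
ft_force: [-0.2, 0.7, -0.1]
grip_width: 0.0428
```

```bash
python3 - <<'E'
from h import *
im,T,s=look('w4')
bar(im,T,(371,255),w=90)
go(.6473,-.1445,.036,-11.9)
E
```

```text
bar px [258. 214.] [50. 24.] 90.0 z [52.5 60.9 67.1] rect [ 643.8 -143.5] [17.2 40.6] 78.4
t 2.25 pos [ 0.6484 -0.1456  0.1138] yaw -12.0 q6 79.1 F [0.  0.1 1.5] w 0.0428 -> shift [-0.0016 -0.0009  0.0778] turn -0.001 yawto -11.9
```

View pics/w4.png

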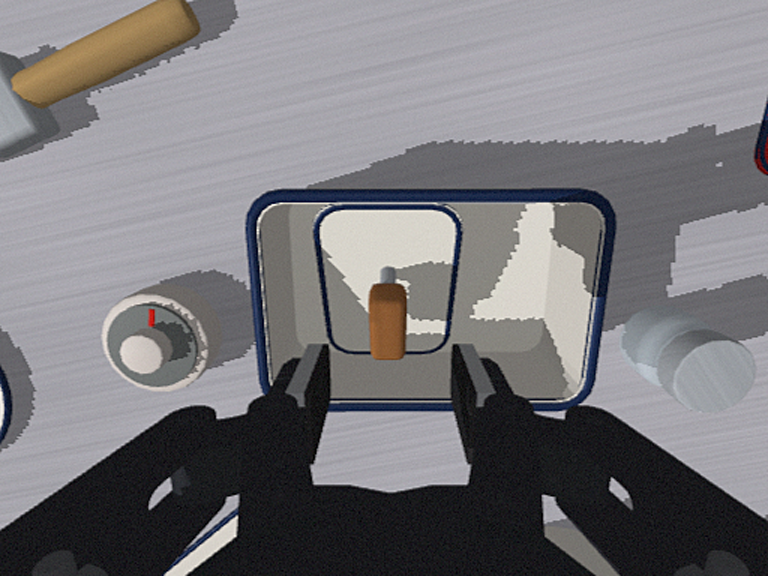

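The bar at (388,320) is centred between the jaws, and the fingers stay inside the rim. Going down now.

Call:
play_rows(
  targets="-0.001 0 0.03 0 0.5;-0.001 0 0.06 0 0.5;-0.001 0 0.077 0 0.5;-0.001 0 0.077 0 0.5;-0.001 0 0.077 0 1",
)

```text
time_s: 2.75
position: [0.648, -0.1447, 0.0368]
tool_rot: [[0.979, -0.206, 0.003], [-0.206, -0.979, -0.001], [0.004, 0.001, -1.0]]
ft_force: [-0.5, 0.7, 0.1]
grip_width: 0.0292
```

Call:
play_rows(
  targets="0 0 0 0 1;0 0 0 0 1;0 0 0 0 1;0 0 0 0 1",
)

```text
time_s: 3.15
position: [0.6481, -0.1445, 0.0369]
tool_rot: [[0.979, -0.206, 0.004], [-0.206, -0.979, -0.002], [0.005, 0.001, -1.0]]
ft_force: [0.4, -0.5, 7.4]
grip_width: 0.0174
```

Call:
play_rows(
  targets="0 0 -0.01 0 1;0 0 -0.02 0 1;0 0 -0.03 0 1",
)

```text
time_s: 3.45
position: [0.6471, -0.1439, 0.0656]
tool_rot: [[0.979, -0.206, 0.001], [-0.206, -0.979, -0.0], [0.001, 0.0, -1.0]]
ft_force: [2.0, -0.7, -2.1]
grip_width: 0.0172
```

Call:
play_rows(
  targets="0 0 -0.03 0 1;0 0 -0.06 0 1;0 0 -0.09 0 1;0 0 -0.12 0 1;0 0 -0.12 0 1",
)

```text
time_s: 3.95
position: [0.648, -0.1442, 0.1899]
tool_rot: [[0.979, -0.206, 0.008], [-0.206, -0.979, -0.003], [0.008, 0.002, -1.0]]
ft_force: [0.0, -0.6, 0.3]
grip_width: 0.0173
```

```bash
python3 - <<'E'
from h import *
im,T,s=look('w5');go(.488,-.436,.2)
bluerect(im,T,(460,300),.065,w=200)
E
```

```text
t 4.0 pos [ 0.6473 -0.1439  0.1871] yaw -11.9 q6 79.1 F [ 0.3  0.4 -1.2] w 0.0174 -> shift [-0.0958  0.3186 -0.013 ] turn 0 yawto None
rect [ 634.6 -156.3] [170.2 136.7] 78.3 | ell [ 637.8 -152.7] [136.1 179.2]
```

View pics/w5.png

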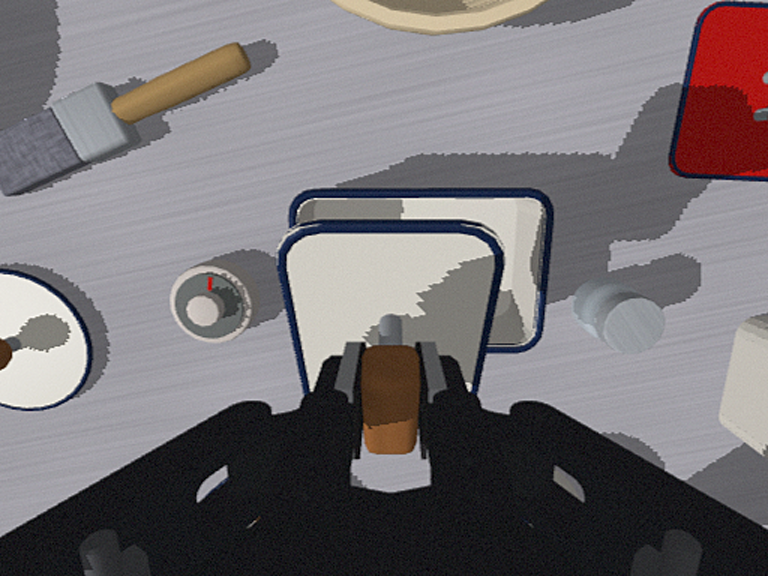

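The small lid is free and held, still tilted. The jaws can't tilt, so I'll lower it onto clear bench at (0.52,-0.12) to level it, then take it again.

Call:
play_rows(
  targets="-0.045 0.001 0 0 1;-0.09 0.002 0 0 1;-0.1295 0.003 0 0 1;-0.1295 0.003 0.04 0 1;-0.1295 0.003 0.08 0 1",
)

```text
time_s: 4.5
position: [0.5185, -0.1198, 0.1041]
tool_rot: [[0.979, -0.206, 0.001], [-0.206, -0.979, -0.001], [0.002, 0.0, -1.0]]
ft_force: [0.1, -0.3, -2.0]
grip_width: 0.0173
```

Call:
play_rows(
  targets="0 0 0.03 0 1;0 0 0.055 0 1;0 0 0.065 0 1;0 0 0.075 0 1;0 0 0.085 0 1",
  force=20,
)

```text
time_s: 5.0
position: [0.5256, -0.1217, 0.0233]
tool_rot: [[0.978, -0.207, 0.016], [-0.207, -0.978, -0.005], [0.017, 0.001, -1.0]]
ft_force: [19.1, 5.5, 34.8]
grip_width: 0.0176
```

```bash
python3 - <<'E'
from h import *
im,T,s=look('w6');go(.52,-.12,.02)
E
```

```text
t 5.05 pos [ 0.5259 -0.1217  0.0226] yaw -12.0 q6 76.1 F [13.7  3.6 23.3] w 0.0176 -> shift [-0.0062 -0.0004  0.0025] turn 0 yawto None
```

View pics/w6.png

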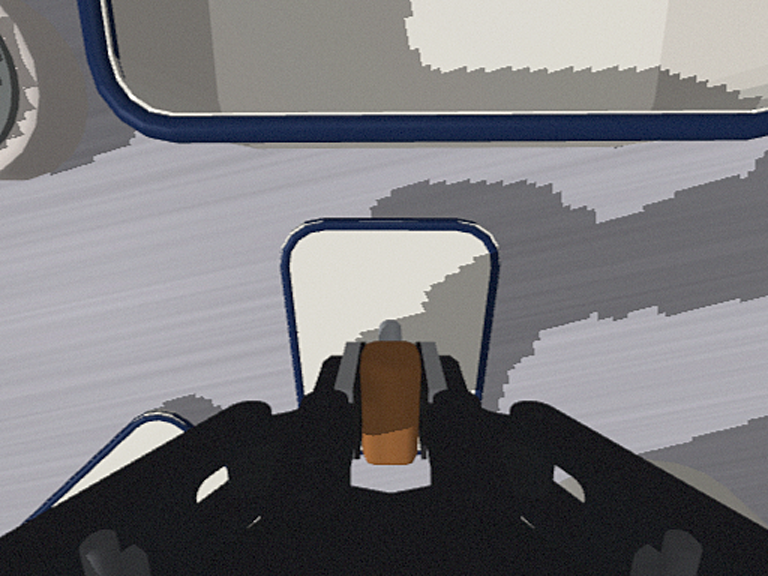

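Call:
play_rows(
  targets="0 0 -0.008 0 1;0 0 -0.008 0 0.6;0 0 -0.008 0 0.4;0 0 -0.008 0 0.4;0 0 -0.008 0 0.4",
)

```text
time_s: 5.55
position: [0.5193, -0.1201, 0.027]
tool_rot: [[0.979, -0.206, -0.001], [-0.206, -0.979, 0.0], [-0.001, -0.0, -1.0]]
ft_force: [-0.0, 1.0, -0.3]
grip_width: 0.0511
```

Call:
play_rows(
  targets="0 0 -0.05 0 0.4;0 0 -0.1 0 0.4;0 0 -0.1 0 0.4;0 0 -0.1 0 0.4",
)

```text
time_s: 5.95
position: [0.5197, -0.1202, 0.128]
tool_rot: [[0.979, -0.206, 0.002], [-0.206, -0.979, -0.001], [0.002, 0.0, -1.0]]
ft_force: [0.6, 0.3, -0.9]
grip_width: 0.051
```

```bash
python3 - <<'E'
from h import *
im,T,s=look('w7');go(.52,-.12,.02)
bar(im,T,(390,340),w=60); bluerect(im,T,(380,260),.009,w=80)
E
```

```text
t 6.0 pos [ 0.5191 -0.1199  0.1268] yaw -11.9 q6 76.1 F [-0.1  1.  -0.9] w 0.0511 -> shift [ 1.000e-03 -1.000e-04  1.068e-01] turn 0 yawto None
bar px [260.  190.5] [47. 20.] 90.0 z [37.1 41.6 43.2] rect [ 525.3 -121.6] [16.8 39.4] 77.8
rect [ 525.2 -121.4] [ 71.6 102.6] 78.1 | ell [ 525.  -121.3] [ 79.1 117. ]
```

View pics/w7.png

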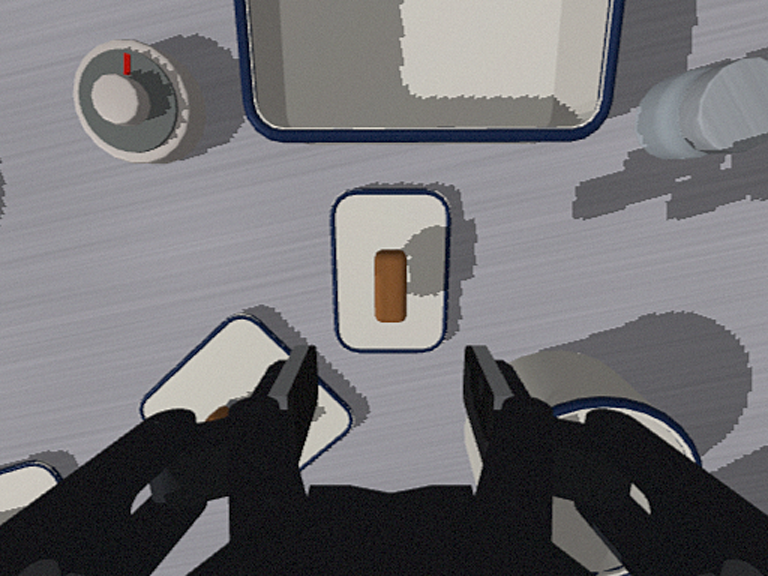

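The lid now lies flat at (390,270), measured centre (525,-121) mm, with sizes matching the description. I'll re-grip it.

Call:
play_rows(
  targets="0.006 0 0.04 0 0.5;0.006 0 0.08 0 0.5;0.006 0 0.11 0 0.5;0.006 0 0.11 0 0.5;0.006 0 0.11 0 1",
  force=40,
)

```text
time_s: 6.5
position: [0.5251, -0.1213, 0.017]
tool_rot: [[0.979, -0.206, -0.002], [-0.206, -0.979, 0.001], [-0.002, -0.0, -1.0]]
ft_force: [-0.8, -0.0, 0.6]
grip_width: 0.0294
```

Call:
play_rows(
  targets="0 0 0 0 1;0 0 0 0 1;0 0 0 0 1;0 0 -0.03 0 1;0 0 -0.08 0 1",
)

```text
time_s: 7.0
position: [0.524, -0.1208, 0.0965]
tool_rot: [[0.979, -0.206, -0.005], [-0.206, -0.979, 0.002], [-0.006, -0.001, -1.0]]
ft_force: [1.1, 0.2, -0.8]
grip_width: 0.017
```

Call:
play_rows(
  targets="0 0 -0.05 0 1;0 0 -0.1 0 1;0 0 -0.1 0 1;0 0 -0.1 0 1",
)

```text
time_s: 7.4
position: [0.5254, -0.1213, 0.1983]
tool_rot: [[0.979, -0.206, 0.002], [-0.206, -0.979, -0.001], [0.002, 0.001, -1.0]]
ft_force: [-0.2, -0.2, -2.3]
grip_width: 0.0173
```

```bash
python3 - <<'E'
from h import *
im,T,s=look('w8');go(.488,-.436,.2,-11.2)
d=im
bar(im,T,(390,400),w=60)
E
```

```text
t 7.45 pos [ 0.5249 -0.1211  0.1968] yaw -11.9 q6 76.3 F [-0.3 -0.5 -1.1] w 0.0174 -> shift [ 0.0287  0.3157 -0.0033] turn -0.012 yawto -11.2
bar px [260. 262.] [84. 38.] 90.0 z [210.8 221.4 222.8] rect [ 524.9 -121.5] [18.3 39.6] 78.9
```

View pics/w8.png

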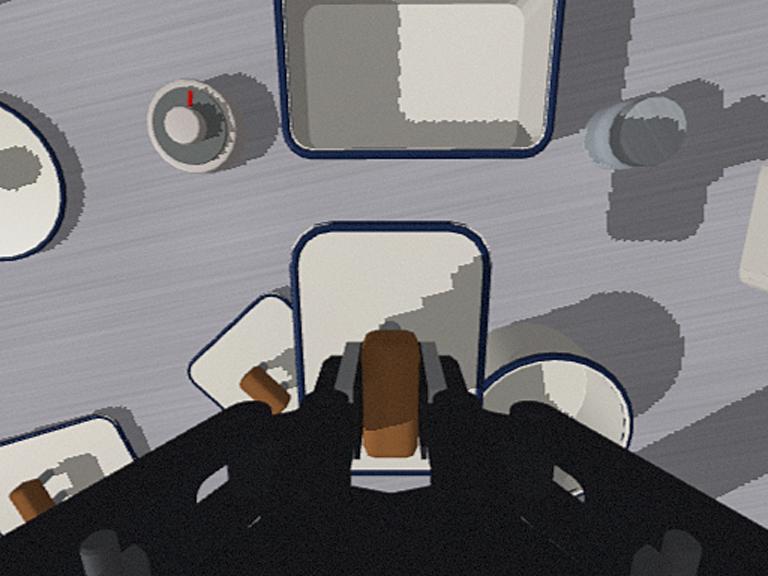

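The lid is held level and centred on the tool. Carrying it to the small dish.

Call:
play_rows(
  targets="0.03 0.236 0 -0.012 1;0.03 0.236 0 -0.012 1;0.03 0.236 0 -0.012 1;0.03 0.236 0 -0.012 1;0.03 0.236 0 -0.012 1",
)

```text
time_s: 7.95
position: [0.505, -0.3609, 0.1949]
tool_rot: [[0.981, -0.195, -0.003], [-0.195, -0.981, 0.003], [-0.003, -0.002, -1.0]]
ft_force: [1.4, 0.3, -1.2]
grip_width: 0.0173
```

Call:
play_rows(
  targets="0 0.08 0 0 1;0 0.08 0 0 1;0 0.08 0 0 1;0 0.08 0 0 1",
)

```text
time_s: 8.35
position: [0.4902, -0.4367, 0.1951]
tool_rot: [[0.981, -0.195, -0.002], [-0.195, -0.981, 0.003], [-0.003, -0.003, -1.0]]
ft_force: [0.8, 0.3, -1.6]
grip_width: 0.0173
```

```bash
python3 - <<'E'
from h import *
im,T,s=look('w9');go(.488,-.436,.08,-11.2)
E
```

```text
t 8.4 pos [ 0.4906 -0.436   0.1958] yaw -11.2 q6 49.2 F [ 0.5  0.2 -1. ] w 0.0174 -> shift [-0.0023  0.0008  0.1158] turn 0.001 yawto -11.2
```

View pics/w9.png

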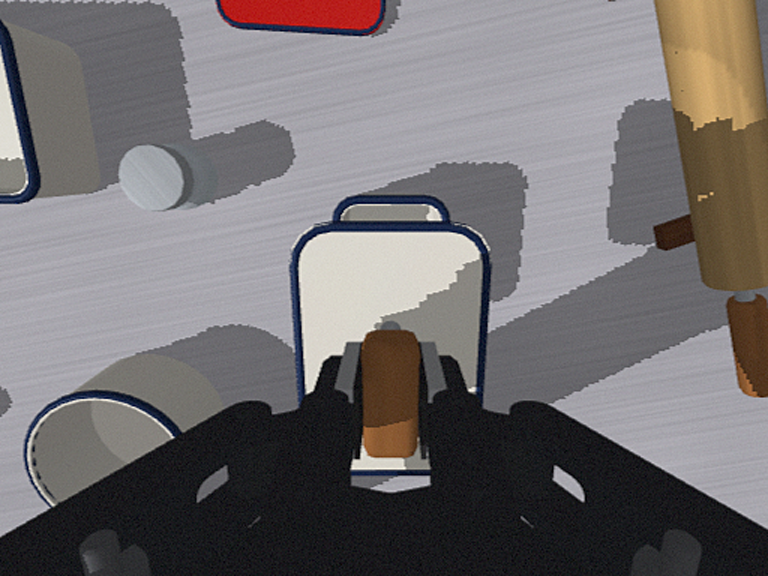

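```bash
python3 - <<'E'
from h import *
d=dict(np.load('pics/w9.npz'))
p=rayplane(d,d['T'],np.array([[336,222],[392,196],[449,222]])/1.5,.06);print(p)
a=np.radians(-11.2);print(p[1,:2]-.052*np.array([np.cos(a),np.sin(a)]), (p[0]+p[2])/2)
E
```

```text
[[ 0.53143011 -0.40966436  0.06      ]
 [ 0.54034986 -0.44764048  0.06      ]
 [ 0.51744938 -0.47994126  0.06      ]]
[ 0.4893402 -0.4375403] [ 0.52443974 -0.44480281  0.06      ]
```

Call:
play_rows(
  targets="-0.002 0.001 0.04 0 1;-0.002 0.001 0.08 0 1;-0.002 0.001 0.108 0 1;-0.002 0.001 0.112 0 1;-0.002 0.001 0.117 0 1",
)

```text
time_s: 8.9
position: [0.4892, -0.4369, 0.0809]
tool_rot: [[0.981, -0.193, 0.0], [-0.193, -0.981, -0.0], [0.0, 0.0, -1.0]]
ft_force: [0.2, -0.9, -1.1]
grip_width: 0.0171
```

Call:
play_rows(
  targets="0 0 0.004 0 1;0 0 0.006 0 1;0 0 0.007 0 1;0 0 0.007 0 0.4;0 0 0.007 0 0.4",
)

```text
time_s: 9.4
position: [0.4887, -0.4378, 0.0739]
tool_rot: [[0.981, -0.194, 0.001], [-0.194, -0.981, -0.001], [0.001, 0.001, -1.0]]
ft_force: [0.2, -0.6, -0.7]
grip_width: 0.0454
```

Call:
play_rows(
  targets="0 0 0 0 0.4;0 0 -0.05 0 0.4;0 0 -0.1 0 0.4;0 0 -0.13 0 0.4;0 0 -0.13 0 0",
)

```text
time_s: 9.9
position: [0.4896, -0.4388, 0.2089]
tool_rot: [[0.981, -0.194, 0.006], [-0.194, -0.981, -0.008], [0.007, 0.007, -1.0]]
ft_force: [0.2, -1.8, -0.3]
grip_width: 0.0643
```

```bash
python3 - <<'E'
from h import *
im,T,s=look('w10');go(.488,-.436,.08,-11.2)
bar(im,T,(390,300),w=90); bluerect(im,T,(440,280),.063,w=110)
P,ok=world_pts(im,T)
E
```

```text
t 9.95 pos [ 0.489  -0.438   0.2057] yaw -11.2 q6 49.0 F [-0.1  0.1 -0.4] w 0.0712 -> shift [-0.0018 -0.0022  0.1257] turn 0.0 yawto -11.2
bar px [258. 191.] [42. 18.] 90.0 z [91.4 95.6 97.2] rect [ 488.3 -437.5] [16.7 38.7] 79.1
none
```

View pics/w10.png

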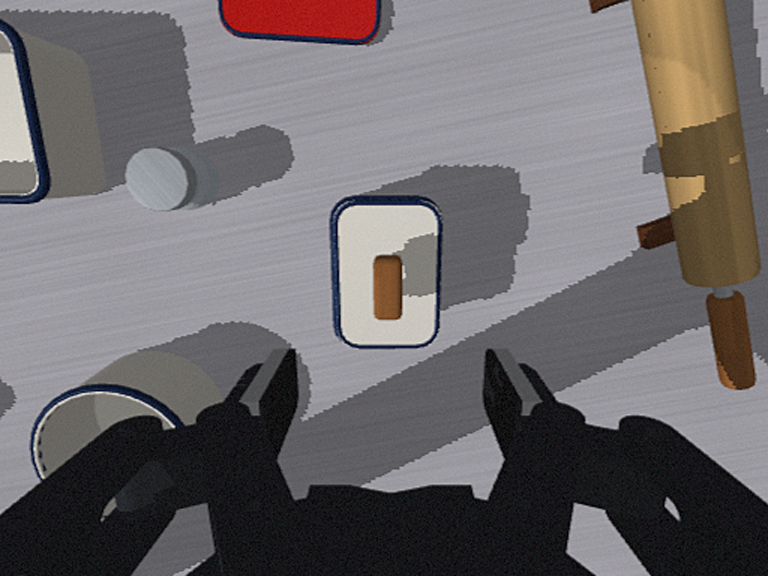

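The small lid is on: the bar top reads 97 mm, as expected when fully down, and it is aligned and centred. Next is the square lid.

Call:
play_rows(
  targets="-0.07 -0.238 0 0 0;-0.07 -0.238 0 0 0;-0.07 -0.238 0 0 0;-0.07 -0.238 0 0 0;-0.07 -0.238 0 0 0",
)

```text
time_s: 10.45
position: [0.4649, -0.1882, 0.2021]
tool_rot: [[0.981, -0.194, -0.002], [-0.194, -0.981, 0.002], [-0.002, -0.001, -1.0]]
ft_force: [1.1, 0.8, 0.5]
grip_width: 0.0855
```

Call:
play_rows(
  targets="-0.054 -0.18 0 -0.72 0;-0.054 -0.18 0 -0.72 0;-0.054 -0.18 0 -0.72 0;-0.054 -0.18 0 -0.72 0;-0.054 -0.18 0 -0.72 0",
)

```text
time_s: 10.95
position: [0.4464, 0.0004, 0.2024]
tool_rot: [[0.86, 0.51, -0.002], [0.51, -0.86, 0.001], [-0.001, -0.003, -1.0]]
ft_force: [-0.4, -0.3, -0.3]
grip_width: 0.0852
```

```bash
python3 - <<'E'
from h import *
im,T,s=look('w11');go(.4487,-.0025,.1,30)
bar(im,T,(390,300),w=90); bluerect(im,T,(450,250),.009,w=110)
E
```

```text
t 11.0 pos [ 0.447  -0.0013  0.2024] yaw 30.9 q6 43.7 F [ 0.6 -0.3  1. ] w 0.0853 -> shift [0.001  0.0021 0.1024] turn 0.016 yawto 30.0
bar px [265.5 177. ] [36. 15.] 90.0 z [37.4 41.7 43. ] rect [449.3  -4.9] [38.6 16.2] 30.5
rect [448.6  -4.8] [111.6 111.2] 30.2 | ell [448.6  -4.8] [124.9 125.3]
```

View pics/w11.png

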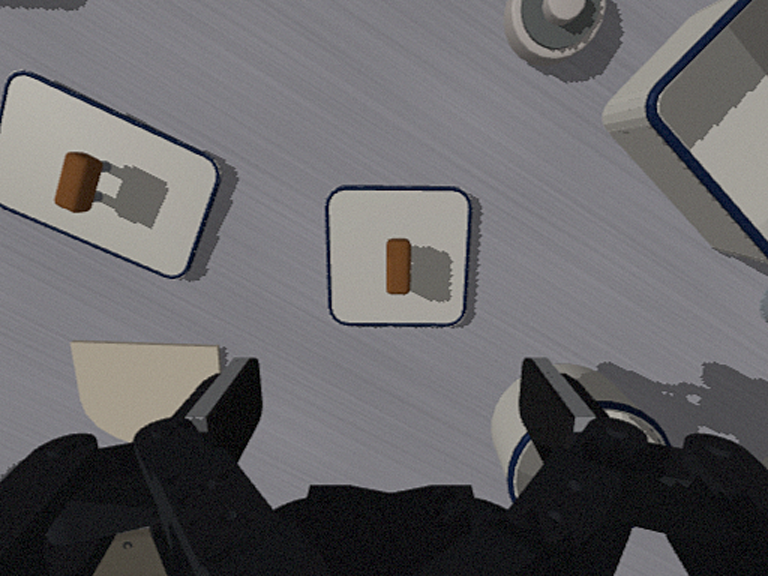

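The white square lid at (398,257) measures 112 x 111 at 30.2 deg. Only the red and orange lids resemble it, and neither is in this view. Gripping it.

Call:
play_rows(
  targets="0 0.004 0.045 0.01 0.4;0 0.004 0.09 0.01 0.4;0 0.004 0.135 0.01 0.4;0 0.004 0.17 0.01 0.4;0 0.004 0.185 0.01 0.4",
)

```text
time_s: 11.5
position: [0.448, -0.0069, 0.0149]
tool_rot: [[0.872, 0.489, -0.006], [0.489, -0.872, 0.002], [-0.005, -0.005, -1.0]]
ft_force: [0.6, 0.7, 0.6]
grip_width: 0.0513
```

Call:
play_rows(
  targets="0 0 0 0 0.5;0 0 0 0 1;0 0 0 0 1;0 0 0 0 1;0 0 0 0 1",
)

```text
time_s: 12.0
position: [0.4504, -0.0071, 0.0191]
tool_rot: [[0.871, 0.492, 0.002], [0.492, -0.871, -0.001], [0.001, 0.001, -1.0]]
ft_force: [-0.5, -1.1, 5.6]
grip_width: 0.0172
```

Call:
play_rows(
  targets="0 0 -0.03 0 1;0 0 -0.08 0 1;0 0 -0.13 0 1;0 0 -0.18 0 1;0 0 -0.18 0 1",
)

```text
time_s: 12.5
position: [0.4522, -0.0074, 0.2044]
tool_rot: [[0.87, 0.492, 0.012], [0.493, -0.87, -0.003], [0.009, 0.009, -1.0]]
ft_force: [0.1, -0.4, -1.6]
grip_width: 0.017
```

```bash
python3 - <<'E'
from h import *
im,T,s=look('w12');go(.503,.4265,.197,28.8)
bar(im,T,(390,400),w=60)
E
```

```text
t 12.55 pos [ 0.4509 -0.0071  0.201 ] yaw 29.5 q6 44.5 F [-1.  -0.7 -2.2] w 0.0172 -> shift [ 0.2588 -0.3517  0.0035] turn 0.012 yawto 28.8
bar px [260. 259.] [84. 38.] 90.0 z [216.8 226.8 228.2] rect [452.6  -7.6] [39.5 17.7] 29.9
```

View pics/w12.png

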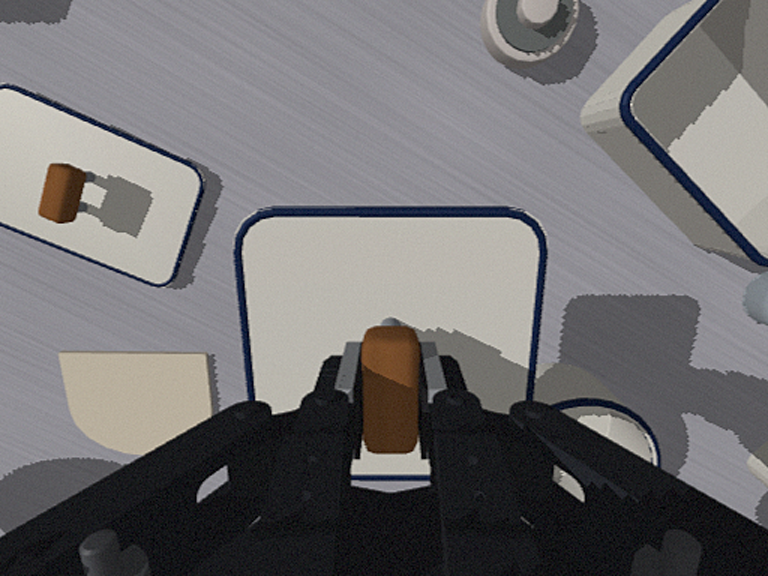

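Call:
play_rows(
  targets="0.085 -0.23 -0.04 0.01 1;0.085 -0.23 -0.04 0.01 1;0.085 -0.23 -0.04 0.01 1;0.085 -0.23 -0.04 0.01 1;0.085 -0.23 -0.04 0.01 1",
)

```text
time_s: 13.05
position: [0.4094, 0.2369, 0.237]
tool_rot: [[0.875, 0.484, -0.003], [0.484, -0.875, -0.001], [-0.003, -0.001, -1.0]]
ft_force: [1.6, -0.3, -1.0]
grip_width: 0.017
```

Call:
play_rows(
  targets="0.044 -0.122 0 0 1;0.044 -0.122 0 0 1;0.044 -0.122 0 0 1;0.044 -0.122 0 0 1;0.044 -0.122 0 0 1",
)

```text
time_s: 13.55
position: [0.3896, 0.3631, 0.2365]
tool_rot: [[0.875, 0.485, -0.003], [0.485, -0.875, -0.002], [-0.003, 0.0, -1.0]]
ft_force: [-0.3, 0.1, -1.4]
grip_width: 0.0173
```

```bash
python3 - <<'E'
from h import *
im,T,s=look('w13');go(.503,.4265,.197,28.8)
bluerect(im,T,(390,150),.07,w=140)
E
```

```text
t 13.6 pos [0.39   0.3625 0.237 ] yaw 28.9 q6 91.3 F [-0.6 -1.3 -1.6] w 0.0174 -> shift [ 0.13   -0.0014  0.0396] turn 0.002 yawto 28.8
rect [496.  420.3] [ 94.4 114.4] 29.0 | ell [502.5 424.1] [121.6 125.4]
```

View pics/w13.png

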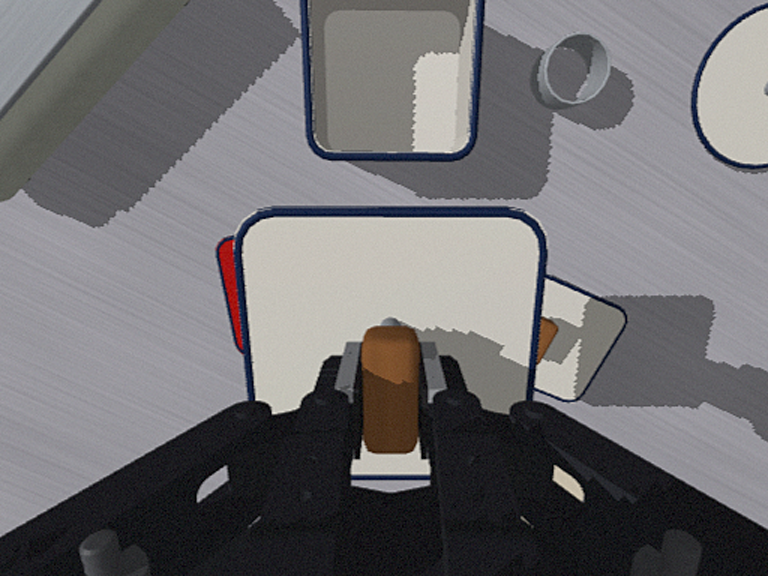

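Call:
play_rows(
  targets="0.045 0 0 0 1;0.09 0 0 0 1;0.129 0 0 0 1;0.129 0 0.02 0 1;0.129 0 0.03 0 1",
)

```text
time_s: 14.1
position: [0.5038, 0.424, 0.2055]
tool_rot: [[0.876, 0.482, -0.003], [0.482, -0.876, -0.002], [-0.004, 0.0, -1.0]]
ft_force: [0.3, 0.1, -1.9]
grip_width: 0.0174
```

```bash
python3 - <<'E'
from h import *
im,T,s=look('w14');go(.503,.425,.0805,28.8)
P,ok=world_pts(im,T)
E
```

```text
t 14.15 pos [0.5027 0.4238 0.2046] yaw 28.8 q6 91.0 F [ 0.  -0.2 -3.1] w 0.0171 -> shift [ 0.0016 -0.001   0.1241] turn 0.0 yawto 28.8
```

View pics/w14.png

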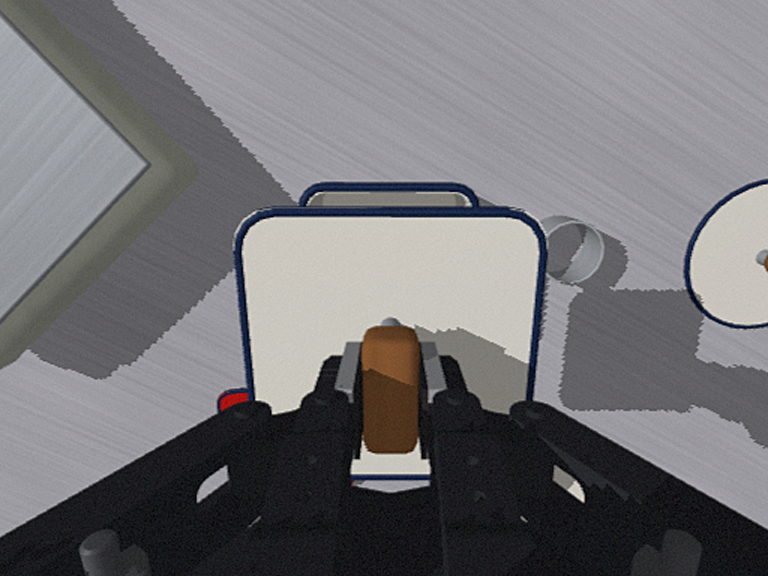

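```bash
cat >> h.py <<'E'
def farrim(tag,uvL,uvM,uvR,h,half,yaw):
    d=dict(np.load(f'pics/{tag}.npz'));a=np.radians(yaw);ex=np.array([np.cos(a),np.sin(a)]);ey=np.array([-ex[1],ex[0]])
    p=rayplane(d,d['T'],np.array([uvL,uvM,uvR])/1.5,h)[:,:2]
    al=p[1]@ex-half; la=((p[0]+p[2])/2)@ey
    print('width',np.round(abs((p[0]-p[2])@ey),4),'centre',np.round(al*ex+la*ey,4))
E
python3 - <<'E'
from h import *
farrim('w14',(300,205),(390,183),(480,205),.07,.056,28.8)
E
```

```text
width 0.1131 centre [0.5066 0.4249]
```

Call:
play_rows(
  targets="0.002 0 0.04 0 1;0.002 0 0.08 0 1;0.002 0 0.11 0 1;0.002 0 0.115 0 1;0.002 0 0.119 0 1",
)

```text
time_s: 14.65
position: [0.5051, 0.4262, 0.0903]
tool_rot: [[0.876, 0.483, 0.001], [0.483, -0.876, 0.0], [0.001, 0.0, -1.0]]
ft_force: [0.1, -0.1, -0.6]
grip_width: 0.0175
```

Call:
play_rows(
  targets="0 0 0.003 0 1;0 0 0.005 0 1;0 0 0.005 0 0.4;0 0 0.005 0 0.4;0 0 0.005 0 0.4",
)

```text
time_s: 15.15
position: [0.5051, 0.4267, 0.0849]
tool_rot: [[0.875, 0.484, 0.001], [0.484, -0.875, 0.001], [0.001, -0.0, -1.0]]
ft_force: [-0.1, 0.4, -0.1]
grip_width: 0.0514
```

Call:
play_rows(
  targets="0 0 -0.05 0 0.4;0 0 -0.1 0 0.4;0 0 -0.13 0 0.4;0 0 -0.14 0 0;0 0 -0.14 0 0",
)

```text
time_s: 15.65
position: [0.5051, 0.4267, 0.2255]
tool_rot: [[0.875, 0.484, 0.002], [0.484, -0.875, 0.001], [0.002, -0.0, -1.0]]
ft_force: [-0.9, 0.3, -0.1]
grip_width: 0.0781
```

```bash
python3 - <<'E'
from h import *
im,T,s=look('w15');go(.384,.218,.2)
bar(im,T,(390,300),w=90)
E
```

```text
t 15.7 pos [0.5047 0.4264 0.2235] yaw 28.9 q6 91.0 F [ 0.1 -0.1  0.5] w 0.0844 -> shift [-0.2064  0.1241  0.0237] turn 0 yawto None
bar px [204. 271.] [36. 56.] 90.0 z [ 6.7  8.2 34.9] rect [339.3 425.5] [57.2 79.9] 28.6
```

View pics/w15.png

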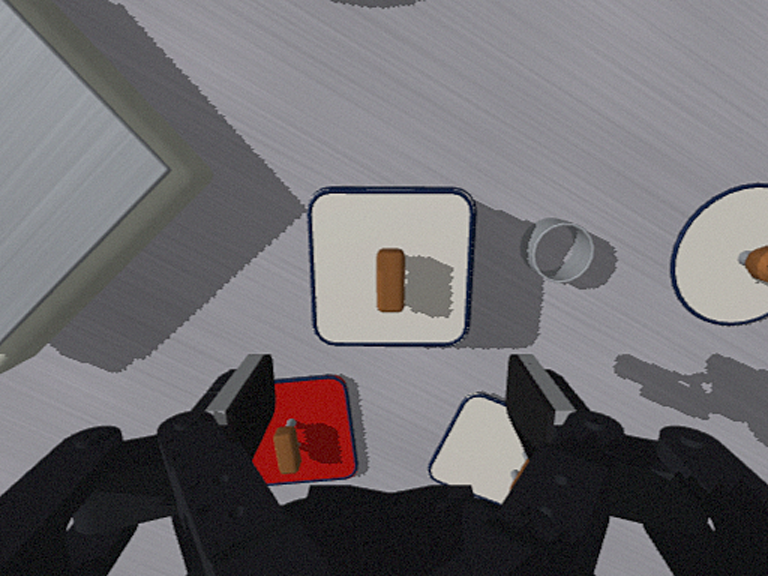

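```bash
python3 - <<'E'
from h import *
d=dict(np.load('pics/w15.npz'));T=d['T']
bar(d,T,(390,280),w=35);bluerect(d,T,(440,230),.073,w=80)
P,ok=world_pts(d,T)
for u,v in [(330,205),(450,205),(330,325),(450,325),(340,265)]: print(np.round(np.median(P[int(v/1.5)-3:int(v/1.5)+4,int(u/1.5)-3:int(u/1.5)+4].reshape(-1,3),0)*1000,1))
farrim('w15',(238,0),(685,260),(800,0),.009,.0,28.8)
E
```

```text
bar px [260.  186.5] [41. 18.] 90.0 z [100.9 105.6 107.2] rect [505.8 426.6] [38.7 17. ] 28.2
rect [507.1 423.6] [113.1 107.5] 28.1 | ell [503.8 428.8] [121.9 136.1]
[525.8 483.4  71.9]
[564.6 413.1  72. ]
[449.7 445.   72. ]
[491.4 369.1  72. ]
[492.2 459.5  72. ]
width 0.4058 centre [0.5453 0.3424]
```

The square lid is seated: the plate corners all read 72 mm, the bar top reads 107 mm, and the rim edge at (390,188) lines up. Next is the round lid.

Call:
play_rows(
  targets="-0.005 0.24 0 0 0;-0.005 0.24 0 0 0;-0.005 0.24 0 0 0;-0.005 0.24 0 0 0;-0.005 0.24 0 0 0",
)

```text
time_s: 16.2
position: [0.617, 0.2113, 0.2217]
tool_rot: [[0.876, 0.483, -0.004], [0.483, -0.876, -0.001], [-0.004, -0.001, -1.0]]
ft_force: [-0.0, 0.4, -0.3]
grip_width: 0.0853
```

Call:
play_rows(
  targets="0 0.055 0.02 0 0;0 0.055 0.02 0 0;0 0.055 0.02 0 0",
)

```text
time_s: 16.5
position: [0.6429, 0.1645, 0.2012]
tool_rot: [[0.877, 0.481, -0.005], [0.481, -0.877, -0.0], [-0.005, -0.002, -1.0]]
ft_force: [-0.4, 0.6, -0.1]
grip_width: 0.0855
```

```bash
python3 - <<'E'
from h import *
im,T,s=look('w16');go(.6445,.163,.2)
q=bar(im,T,(390,270),w=50);bluerect(im,T,(440,230),.009,w=90)
t=q[q[:,2]>.03]; print(cv2.minEnclosingCircle((t[:,:2]*1000).astype(np.float32)))
E
```

```text
t 16.55 pos [0.6427 0.166  0.2025] yaw 28.9 q6 65.4 F [-0.1  0.7  1. ] w 0.0855 -> shift [0.0002 0.0035 0.0025] turn 0 yawto None
bar px [262.  173.5] [25. 24.] 90.0 z [37.1 41.4 43.2] rect [647.  164.1] [26.3 25.8] 29.0
rect [646.8 163.8] [119.3 119.4] 72.3 | ell [646.8 164.1] [119.  119.1]
((647.1820678710938, 163.72499084472656), 13.845464706420898)
```

View pics/w16.png

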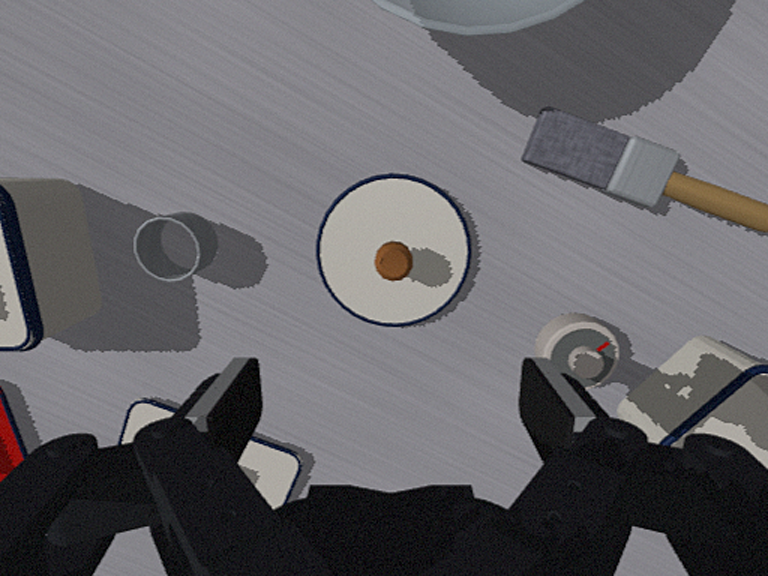

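The round lid at (394,250) has a 119 mm outline and its knob at (647,164) mm. Gripping it.

Call:
play_rows(
  targets="0.003 0.004 0.045 0 0.3;0.003 0.004 0.09 0 0.3;0.003 0.004 0.135 0 0.3;0.003 0.004 0.17 0 0.3;0.003 0.004 0.186 0 0.3",
)

```text
time_s: 17.05
position: [0.6452, 0.1659, 0.0147]
tool_rot: [[0.874, 0.486, -0.006], [0.486, -0.874, -0.0], [-0.005, -0.003, -1.0]]
ft_force: [-0.1, 0.1, 0.6]
grip_width: 0.0597
```

Call:
play_rows(
  targets="0 0 0 0 0.4;0 0 0 0 1;0 0 0 0 1;0 0 0 0 1;0 0 0 0 1",
)

```text
time_s: 17.55
position: [0.6484, 0.1647, 0.0202]
tool_rot: [[0.875, 0.484, 0.003], [0.484, -0.875, 0.001], [0.003, 0.0, -1.0]]
ft_force: [-1.2, 4.2, 7.2]
grip_width: 0.0264
```

Call:
play_rows(
  targets="0 0 -0.03 0 1;0 0 -0.08 0 1;0 0 -0.13 0 1;0 0 -0.18 0 1;0 0 -0.18 0 1",
)

```text
time_s: 18.05
position: [0.65, 0.164, 0.2071]
tool_rot: [[0.875, 0.484, 0.015], [0.484, -0.875, 0.001], [0.013, 0.006, -1.0]]
ft_force: [-0.5, 0.0, -1.9]
grip_width: 0.0261
```

```bash
python3 - <<'E'
from h import *
im,T,s=look('w17');go(.39,-.228,.2)
q=bar(im,T,(390,400),w=60)
d=dict(np.load('pics/w8.npz'));bluerect(d,d['T'],(560,420),.07,w=80)
E
```

```text
t 18.1 pos [0.6488 0.1639 0.2027] yaw 28.9 q6 65.2 F [-0.1  0.2 -2.5] w 0.0258 -> shift [-4.160e-01  2.179e-01  4.000e-04] turn 0 yawto None
bar px [260.  260.5] [59. 54.] 90.0 z [217.1 228.  229.8] rect [648.9 163. ] [27.5 25.8] 27.6
rect [ 426.1 -212.4] [151.6  64. ] 47.8 | ell [ 404.4 -219.4] [ 77.5 165.8]
```

View pics/w17.png

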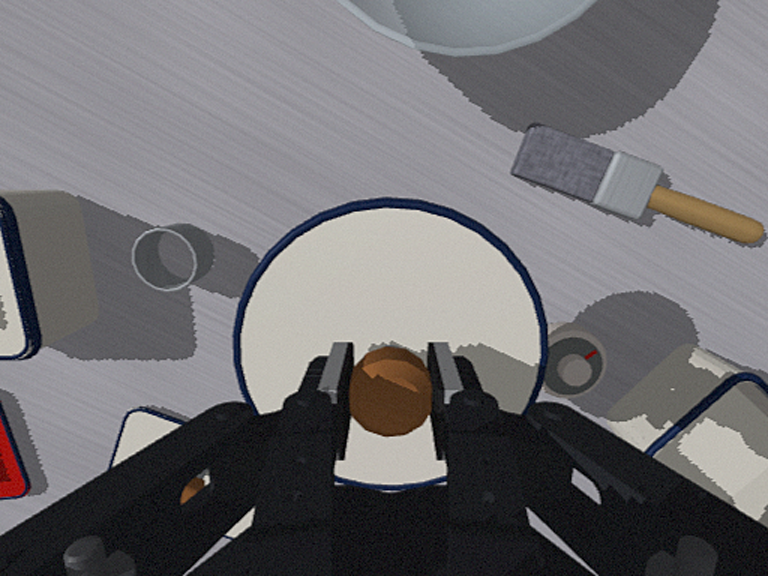

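Call:
play_rows(
  targets="-0.24 0.06 -0.03 0.7 1;-0.24 0.06 -0.03 0.7 1;-0.24 0.06 -0.03 0.7 1;-0.24 0.06 -0.03 0.7 1;-0.24 0.06 -0.03 0.7 1",
)

```text
time_s: 18.6
position: [0.4644, -0.0056, 0.2274]
tool_rot: [[0.98, -0.199, -0.002], [-0.199, -0.98, 0.0], [-0.002, 0.0, -1.0]]
ft_force: [0.9, -1.1, -1.1]
grip_width: 0.0262
```

```bash
python3 - <<'E'
from h import *
go(.381,-.084,.235,-30)
E
```

```text
t 18.6 pos [ 0.4644 -0.0056  0.2274] yaw -11.5 q6 86.2 F [ 0.9 -1.1 -1.1] w 0.0262 -> shift [-0.0661  0.0934 -0.0075] turn 0.323 yawto -30.0
```

Call:
play_rows(
  targets="-0.065 0.09 0 0.3 1;-0.065 0.09 0 0.3 1;-0.065 0.09 0 0.3 1;-0.065 0.09 0 0.3 1",
)

```text
time_s: 19.0
position: [0.3844, -0.0811, 0.2279]
tool_rot: [[0.879, -0.477, -0.001], [-0.477, -0.879, 0.0], [-0.001, 0.0, -1.0]]
ft_force: [-0.0, -0.2, -1.7]
grip_width: 0.0258
```

```bash
cat >> h.py <<'E'
def bluecircle(d,T,uv15,h,R,w=90,lo=25):
    """outer-edge points of a dark blue rim arc, fitted with a circle of known radius"""
    from scipy.optimize import least_squares
    im=d['pixels'].astype(int);r,g,b=im[...,0],im[...,1],im[...,2]
    m=((b-r>lo)&(b-g>12)&(b<150)).astype(np.uint8)
    u,v=int(uv15[0]/1.5),int(uv15[1]/1.5);k=np.zeros_like(m);k[max(0,v-w):v+w,max(0,u-w):u+w]=1
    ys,xs=np.where(m*k); p=rayplane(d,T,np.stack([xs,ys],1),h)[:,:2]
    # rim band: mid radius R-2mm
    f=lambda c:np.hypot(*(p-c).T)-(R-.002)
    s=least_squares(f,rayplane(d,T,np.array([[u,v]]),h)[0,:2],loss='soft_l1',f_scale=.002)
    print('circle',np.round(s.x,4),'n',len(p),'med res',np.round(np.median(abs(f(s.x))),4)); return s.x
E
python3 - <<'E'
from h import *
im,T,s=look('w18');go(.39,-.228,.235,-30)
E
```

```text
t 19.05 pos [ 0.3853 -0.0805  0.2279] yaw -28.4 q6 89.2 F [ 0.6  0.5 -1.1] w 0.0259 -> shift [ 0.0743  0.1276 -0.0071] turn 0.028 yawto -30.0
```

View pics/w18.png

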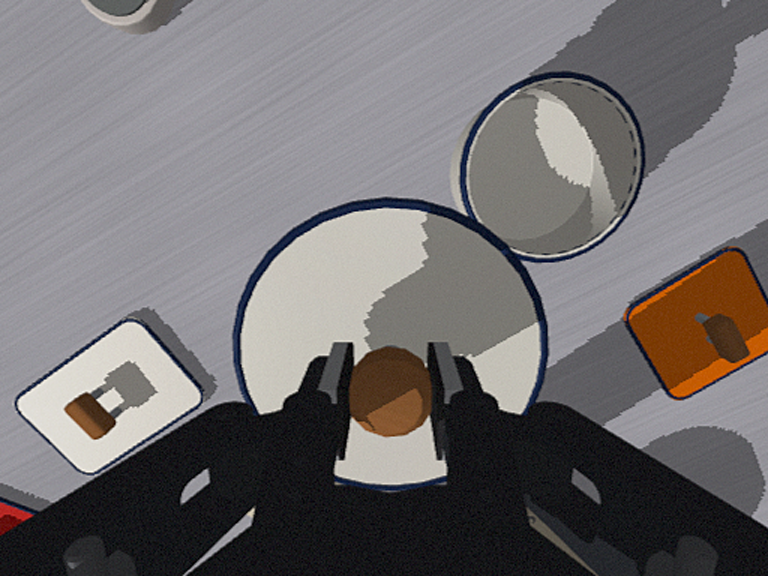

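```bash
python3 - <<'E'
from h import *
d=dict(np.load('pics/w18.npz'))
c=bluecircle(d,d['T'],(570,150),.07,.06,w=56)
c=bluecircle(d,d['T'],(600,150),.07,.06,w=70)
go(c[0],c[1],.16); go(c[0],c[1],.0807)
E
```

```text
circle [ 0.3916 -0.2085] n 353 med res 0.0007
circle [ 0.3909 -0.2084] n 415 med res 0.0009
t 19.05 pos [ 0.3853 -0.0805  0.2279] yaw -28.4 q6 89.2 F [ 0.6  0.5 -1.1] w 0.0259 -> shift [0.0657 0.1099 0.0679] turn 0 yawto None
t 19.05 pos [ 0.3853 -0.0805  0.2279] yaw -28.4 q6 89.2 F [ 0.6  0.5 -1.1] w 0.0259 -> shift [0.0658 0.1099 0.1472] turn 0 yawto None
```

The round dish rim fits a circle at (391,-208) mm with a residual under 1 mm. Moving over it.

Call:
play_rows(
  targets="0.022 0.037 0 0 1;0.044 0.074 0 0 1;0.066 0.11 0 0 1;0.066 0.11 0.03 0 1;0.066 0.11 0.03 0 1",
)

```text
time_s: 19.55
position: [0.391, -0.2074, 0.1951]
tool_rot: [[0.88, -0.474, -0.005], [-0.474, -0.88, 0.005], [-0.007, -0.002, -1.0]]
ft_force: [0.0, 0.2, -1.0]
grip_width: 0.0259
```

```bash
python3 - <<'E'
from h import *
im,T,s=look('w19')
go(.3914,-.2085,.0807)
E
```

```text
t 19.6 pos [ 0.3915 -0.2073  0.197 ] yaw -28.3 q6 75.0 F [ 1.3 -0.4 -1.2] w 0.0258 -> shift [0.001  0.0012 0.1162] turn 0 yawto None
```

View pics/w19.png

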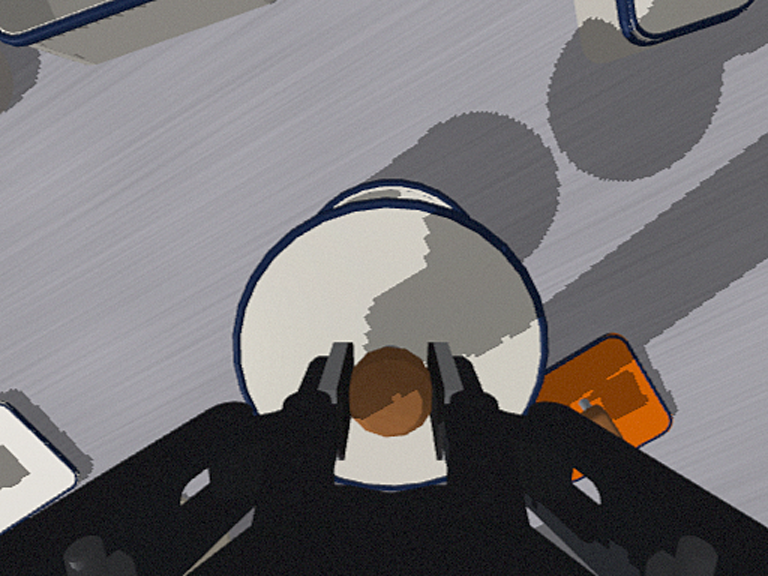

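```bash
python3 - <<'E'
from h import *
farrim('w19',(320,214),(395,180),(470,218),.07,.06,-28.3)
E
```

```text
width 0.0913 centre [ 0.3905 -0.2102]
```

Call:
play_rows(
  targets="0.001 0.002 0.04 0 1;0.001 0.002 0.08 0 1;0.001 0.002 0.102 0 1;0.001 0.002 0.108 0 1;0.001 0.002 0.112 0 1",
)

```text
time_s: 20.1
position: [0.3922, -0.2105, 0.087]
tool_rot: [[0.881, -0.474, 0.001], [-0.474, -0.881, -0.001], [0.001, 0.0, -1.0]]
ft_force: [-0.0, -0.2, -1.6]
grip_width: 0.0263
```

Call:
play_rows(
  targets="0 0 0.003 0 1;0 0 0.005 0 1;0 0 0.005 0 0.3;0 0 0.005 0 0.3;0 0 0.005 0 0.3",
)

```text
time_s: 20.6
position: [0.3915, -0.211, 0.0819]
tool_rot: [[0.88, -0.475, 0.001], [-0.475, -0.88, -0.001], [0.001, 0.0, -1.0]]
ft_force: [-0.1, 0.5, -0.0]
grip_width: 0.0597
```

Call:
play_rows(
  targets="0 0 -0.05 0 0.3;0 0 -0.1 0 0.3;0 0 -0.13 0 0.3;0 0 -0.14 0 0;0 0 -0.14 0 0",
)

```text
time_s: 21.1
position: [0.3914, -0.211, 0.2221]
tool_rot: [[0.88, -0.475, 0.002], [-0.475, -0.88, -0.002], [0.002, 0.001, -1.0]]
ft_force: [1.0, 0.4, -0.4]
grip_width: 0.0849
```

```bash
cat >> h.py <<'E'
def pz(d,T,uvs):
    P,ok=world_pts(d,T)
    for u,v in uvs: print((u,v),np.round(np.median(P[int(v/1.5)-2:int(v/1.5)+3,int(u/1.5)-2:int(u/1.5)+3].reshape(-1,3),0)*1000,1))
E
python3 - <<'E'
from h import *
im,T,s=look('w20');go(.384,.218,.2,5)
bar(im,T,(390,280),w=40); bluecircle(im,T,(440,250),.073,.06,w=70)
pz(im,T,[(390,200),(330,260),(450,260),(350,330),(430,330)])
E
```

```text
t 21.15 pos [ 0.391  -0.2106  0.2207] yaw -28.4 q6 74.7 F [-0.  -0.2 -1.2] w 0.0854 -> shift [-0.2098 -0.3738  0.0209] turn -0.582 yawto 5.0
bar px [259.2 188.9] [28.6 28.2] 63.4 z [ 99.6 105.4 107.2] rect [ 390.9 -210.1] [26.1 27. ] 47.1
circle [ 0.3906 -0.2105] n 567 med res 0.0008
(390, 200) [ 434.4 -234.2   72. ]
(330, 260) [ 418.5 -178.8   72.1]
(450, 260) [ 379.4 -251.1   72. ]
(350, 330) [ 367.7 -165.3   72.1]
(430, 330) [ 340.5 -215.2   72. ]
```

View pics/w20.png

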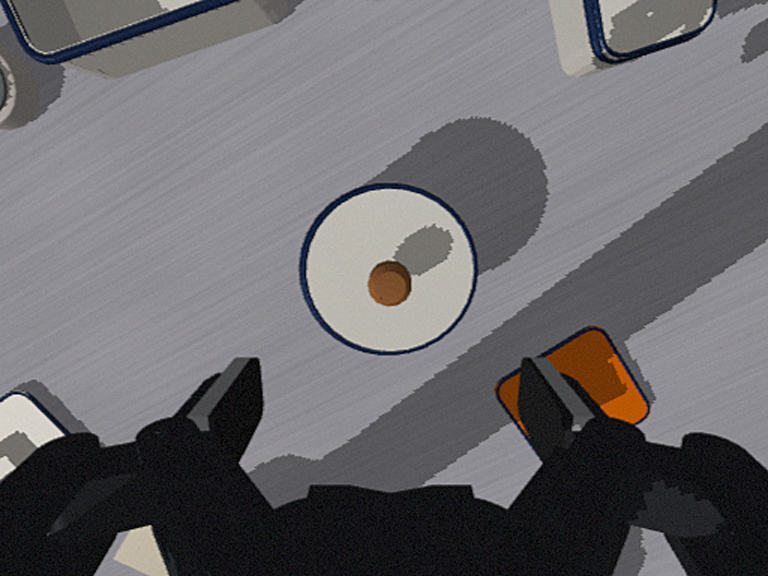

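The round lid is seated: the plate reads 72 mm at five points and its centre is (390.6,-210.5). Next is the large lid.

Call:
play_rows(
  targets="-0.12 -0.215 0 0 0;-0.12 -0.215 0 0 0;-0.12 -0.215 0 0 0;-0.12 -0.215 0 0 0;-0.12 -0.215 0 0 0",
)

```text
time_s: 21.65
position: [0.3866, 0.0375, 0.2196]
tool_rot: [[0.88, -0.475, -0.003], [-0.475, -0.88, 0.001], [-0.003, 0.001, -1.0]]
ft_force: [0.5, 0.4, -0.0]
grip_width: 0.0856
```

Call:
play_rows(
  targets="-0.09 -0.159 0.02 -0.58 0;-0.09 -0.159 0.02 -0.58 0;-0.09 -0.159 0.02 -0.58 0;-0.09 -0.159 0.02 -0.58 0;-0.09 -0.159 0.02 -0.58 0",
)

```text
time_s: 22.15
position: [0.3827, 0.2209, 0.1988]
tool_rot: [[0.996, 0.093, -0.005], [0.093, -0.996, -0.001], [-0.005, 0.0, -1.0]]
ft_force: [0.1, -0.2, 0.6]
grip_width: 0.0855
```

```bash
python3 - <<'E'
from h import *
im,T,s=look('w21');go(.384,.218,.017,5)
bar(im,T,(390,280),w=70); bluerect(im,T,(440,250),.009,w=150)
E
```

```text
t 22.2 pos [0.383  0.2192 0.1992] yaw 5.0 q6 99.3 F [ 0.1  0.  -0.7] w 0.0856 -> shift [0.0017 0.0012 0.1822] turn 0.001 yawto 5.0
bar px [263.5 174. ] [36. 15.] 90.0 z [38.7 41.7 43.2] rect [387.  217.4] [38.8 16.1] 5.8
rect [386.3 217.2] [102.7 159.1] 5.3 | ell [386.3 217.3] [116.1 185.4]
```

View pics/w21.png

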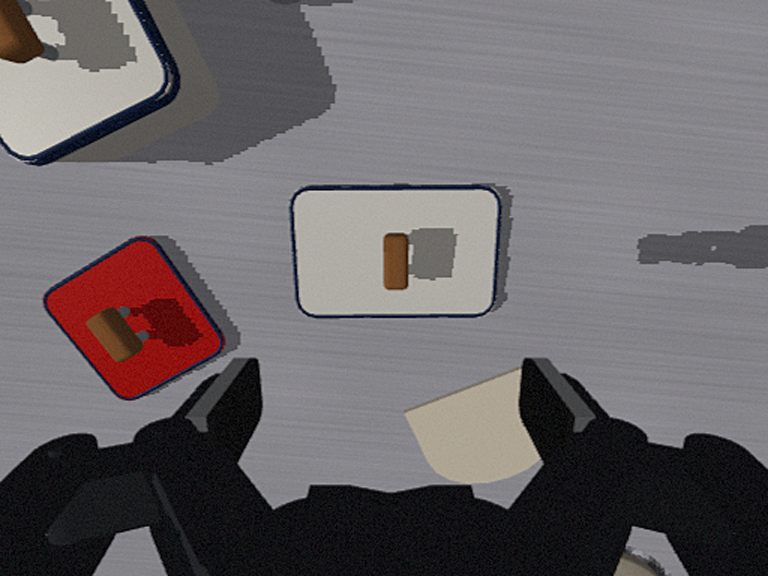

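The large lid at (395,252) measures 103 x 159 at 5.3 deg. Gripping it.

Call:
play_rows(
  targets="0.003 0.002 0.045 0 0.4;0.003 0.002 0.09 0 0.4;0.003 0.002 0.135 0 0.4;0.003 0.002 0.17 0 0.4;0.003 0.002 0.182 0 0.4",
)

```text
time_s: 22.7
position: [0.3853, 0.2145, 0.0158]
tool_rot: [[0.997, 0.081, -0.007], [0.081, -0.997, -0.002], [-0.007, 0.001, -1.0]]
ft_force: [-0.5, 0.3, 0.5]
grip_width: 0.0517
```

Call:
play_rows(
  targets="0 0 0 0 0.5;0 0 0 0 1;0 0 0 0 1;0 0 0 0 1;0 0 0 0 1",
)

```text
time_s: 23.2
position: [0.3877, 0.2162, 0.0201]
tool_rot: [[0.996, 0.085, 0.002], [0.085, -0.996, 0.0], [0.002, 0.0, -1.0]]
ft_force: [0.3, -3.3, 5.7]
grip_width: 0.0174
```

Call:
play_rows(
  targets="0 0 -0.03 0 1;0 0 -0.08 0 1;0 0 -0.13 0 1;0 0 -0.18 0 1;0 0 -0.19 0 1",
)

```text
time_s: 23.7
position: [0.3887, 0.2169, 0.2145]
tool_rot: [[0.996, 0.085, 0.01], [0.085, -0.996, 0.003], [0.01, -0.002, -1.0]]
ft_force: [0.8, 0.7, -2.4]
grip_width: 0.0168
```

```bash
python3 - <<'E'
from h import *
im,T,s=look('w22')
bar(im,T,(390,400),w=60)
a=np.radians(-11.9);ex=np.array([np.cos(a),np.sin(a)]);p=np.array([.6506,-.1643])-.13*ex
go(*p,.23,-11.9)
E
```

```text
bar px [259.5 260.5] [83. 39.] 90.0 z [225.6 235.9 237.4] rect [388.1 216.3] [39.4 18.6] 6.1
t 23.75 pos [0.3884 0.2168 0.2131] yaw 4.9 q6 99.0 F [ 0.9  0.5 -0.3] w 0.0173 -> shift [ 0.1046  0.3644 -0.0165] turn 0.293 yawto -11.9
```

View pics/w22.png

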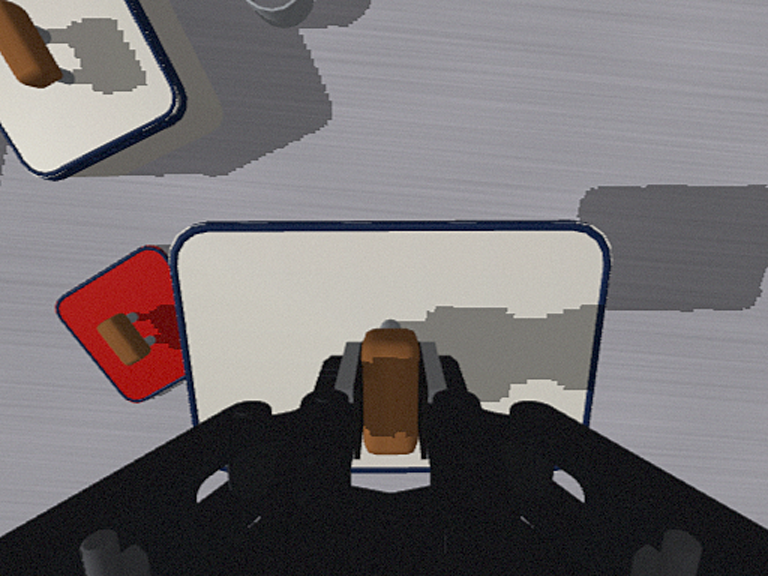

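Call:
play_rows(
  targets="0.065 0.225 -0.017 0.29 1;0.065 0.225 -0.017 0.29 1;0.065 0.225 -0.017 0.29 1;0.065 0.225 -0.017 0.29 1;0.065 0.225 -0.017 0.29 1",
)

```text
time_s: 24.25
position: [0.4712, -0.005, 0.2245]
tool_rot: [[0.979, -0.206, -0.003], [-0.206, -0.979, 0.001], [-0.003, 0.0, -1.0]]
ft_force: [0.9, 1.0, -1.5]
grip_width: 0.0172
```

```bash
python3 - <<'E'
from h import *
go(.523,-.137,.23,-11.9)
E
```

```text
t 24.25 pos [ 0.4712 -0.005   0.2245] yaw -11.9 q6 86.8 F [ 0.9  1.  -1.5] w 0.0172 -> shift [ 0.0778  0.1186 -0.0057] turn 0.001 yawto -11.9
```

Call:
play_rows(
  targets="0.075 0.115 0 0 1;0.075 0.115 0 0 1;0.075 0.115 0 0 1;0.075 0.115 0 0 1;0.075 0.115 0 0 1",
)

```text
time_s: 24.75
position: [0.5205, -0.1304, 0.2241]
tool_rot: [[0.979, -0.205, -0.004], [-0.205, -0.979, 0.002], [-0.004, -0.001, -1.0]]
ft_force: [-0.6, -0.4, -2.5]
grip_width: 0.0168
```

```bash
python3 - <<'E'
from h import *
im,T,s=look('w23');go(.6506,-.1643,.2)
bluerect(im,T,(390,120),.065,w=200)
E
```

```text
t 24.8 pos [ 0.5205 -0.1296  0.2247] yaw -11.8 q6 75.1 F [ 0.4  0.7 -1.2] w 0.0173 -> shift [0.1346 0.0075 0.0242] turn 0 yawto None
rect [ 638.3 -161.7] [161.5  88.3] 78.2 | ell [ 644.2 -162.9] [111.7 177.5]
```

View pics/w23.png

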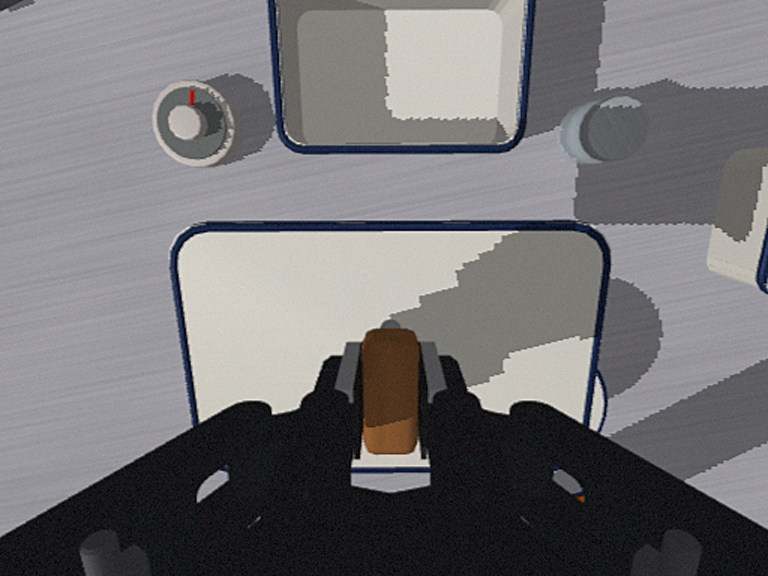

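Call:
play_rows(
  targets="0.045 0.002 0 0 1;0.09 0.005 0 0 1;0.132 0.008 0 0 1;0.132 0.008 0.02 0 1;0.132 0.008 0.02 0 1",
)

```text
time_s: 25.3
position: [0.648, -0.1631, 0.2024]
tool_rot: [[0.979, -0.202, -0.006], [-0.202, -0.979, 0.003], [-0.007, -0.002, -1.0]]
ft_force: [0.2, -0.1, -2.8]
grip_width: 0.0172
```

Call:
play_rows(
  targets="0 0 0 0 1;0 0 0 0 1",
)

```text
time_s: 25.5
position: [0.6483, -0.1642, 0.2075]
tool_rot: [[0.979, -0.203, 0.001], [-0.203, -0.979, -0.0], [0.001, 0.0, -1.0]]
ft_force: [-0.8, 0.3, -1.4]
grip_width: 0.0173
```

```bash
python3 - <<'E'
from h import *
im,T,s=look('w24');go(.648,-.164,.0785,-11.8)
grab('top','top1')
E
```

```text
t 25.55 pos [ 0.6484 -0.1644  0.2077] yaw -11.7 q6 77.4 F [ 0.3 -0.6 -1.9] w 0.0172 -> shift [-0.0007 -0.0004  0.1292] turn 0.001 yawto -11.8
```

View pics/w24.png

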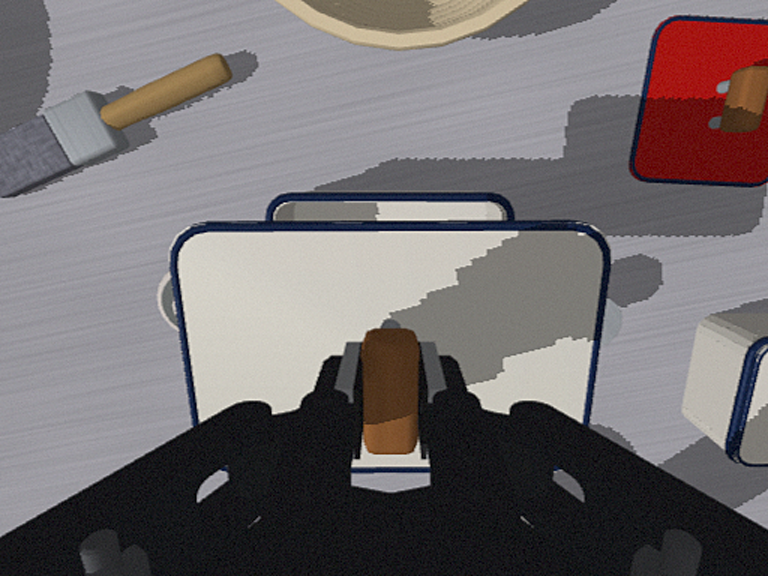

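```bash
python3 - <<'E'
from h import *
farrim('w24',(265,222),(390,194),(515,222),.065,.052,-11.8)
d=dict(np.load('pics/w24.npz'))
p=rayplane(d,d['T'],np.array([[290,194],[490,195.5]])/1.5,.065);print('edge dir',np.degrees(np.arctan2(*(p[0]-p[1])[[1,0]])))
E
```

```text
width 0.1629 centre [ 0.6489 -0.1644]
edge dir 77.82404111818529
```

Call:
play_rows(
  targets="0 0 0.04 0.007 1;0 0 0.08 0.007 1;0 0 0.114 0.007 1;0 0 0.119 0.007 1;0 0 0.124 0.007 1",
)

```text
time_s: 26.1
position: [0.6491, -0.1652, 0.0835]
tool_rot: [[0.978, -0.211, 0.001], [-0.211, -0.978, -0.001], [0.001, 0.0, -1.0]]
ft_force: [-0.2, -0.2, -0.5]
grip_width: 0.0167
```

Call:
play_rows(
  targets="0 0 0.003 0 1;0 0 0.005 0 1;0 0 0.005 0 0.4;0 0 0.005 0 0.4;0 0 0.005 0 0.4",
)

```text
time_s: 26.6
position: [0.649, -0.165, 0.078]
tool_rot: [[0.978, -0.211, 0.001], [-0.211, -0.978, -0.0], [0.001, 0.0, -1.0]]
ft_force: [0.1, 0.2, 0.3]
grip_width: 0.0513
```

Call:
play_rows(
  targets="0 0 -0.05 0 0.4;0 0 -0.1 0 0.4;0 0 -0.13 0 0.4;0 0 -0.15 0 0;0 0 -0.15 0 0",
)

```text
time_s: 27.1
position: [0.6496, -0.1653, 0.2309]
tool_rot: [[0.978, -0.211, 0.006], [-0.21, -0.978, -0.003], [0.006, 0.001, -1.0]]
ft_force: [-1.0, -0.2, 0.1]
grip_width: 0.0781
```

```bash
python3 - <<'E'
from h import *
im,T,s=look('w25');go(.648,-.164,.0785,-11.8)
bar(im,T,(390,280),w=40); bluerect(im,T,(450,240),.068,w=130)
pz(im,T,[(320,210),(470,210),(320,300),(470,300)])
E
```

```text
t 27.15 pos [ 0.649  -0.165   0.2284] yaw -12.2 q6 77.8 F [-0.3  0.6 -0.5] w 0.0844 -> shift [-0.0016 -0.0009  0.1499] turn -0.006 yawto -11.8
bar px [259.5 186. ] [40. 17.] 90.0 z [ 95.2 100.6 102.2] rect [ 648.7 -164.9] [16.6 39.2] 78.3
rect [ 649.  -164.3] [160.6 105.5] 78.4 | ell [ 649.1 -164.1] [117.4 187.2]
(320, 210) [ 700.3 -126.1   66.8]
(470, 210) [ 678.3 -228.3   67.2]
(320, 300) [ 637.1 -109.9   67.2]
(470, 300) [ 613.7 -217.6   66.9]
```

View pics/w25.png

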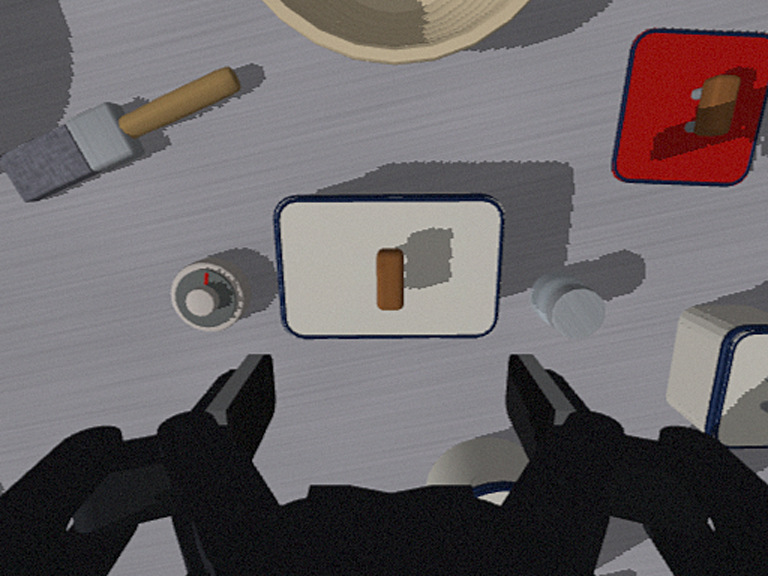

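The large lid is seated: the plate corners read 67 mm, the bar top reads 102 mm, and its outline covers the dish. One last overview before handing in.

```bash
python3 - <<'E'
from h import *
grab('scene','scene2'); im=grab('top','top2'); T=np.linalg.inv(im['world_to_cam'])
P,ok=world_pts(im)
for n,c,h in [('s',(.4885,-.4375),.063),('q',(.5055,.4255),.073),('r',(.391,-.21),.073),('l',(.6487,-.1645),.068)]:
    m=ok&(np.hypot(P[...,0]-c[0],P[...,1]-c[1])<.05)&(abs(P[...,2]-h)<.015);q=P[m]
    A=np.c_[q[:,:2]-c,np.ones(len(q))];s=np.linalg.lstsq(A,q[:,2],rcond=None)[0];print(n,len(q),'z',round(np.median(q[:,2]),4),'tilt',np.round(np.degrees(np.arctan(np.hypot(*s[:2]))),1))
E
```

```text
s 501 z 0.0632 tilt 0.9
q 602 z 0.0729 tilt 0.3
r 618 z 0.0732 tilt 0.3
l 19 z 0.0686 tilt 14.5
```

View pics/scene2.png

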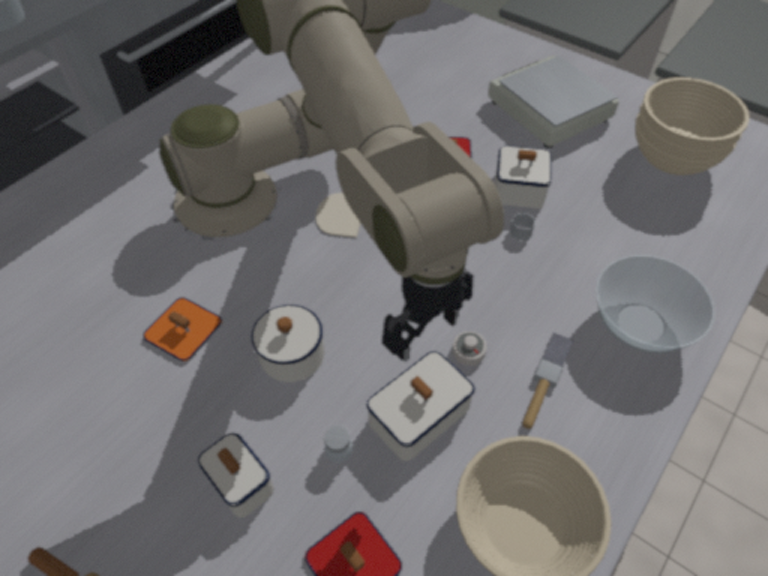

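The scene view shows all four dishes closed: square (525,165), round (287,335), large (421,400) and small (234,468). The arm is clear, hovering over the large dish. That hover is why the top-camera plane fit for the large lid got only 19 points and means nothing; the wrist view already showed it level.

```bash
python3 - <<'E'
from h import *
print(env.close_job())
E
```

```text
the job is handed in; nothing more can be done
None
```

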